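Cycle the recessed gas shut-off with the T-key

ROBOT

A 7-joint arm with a two-finger parallel gripper is mounted at the origin on the work surface. World frame = base frame: x ahead of the robot, y to its left, z up, the work surface at z = 0. Lengths are in m, angles in degrees, forces in N, time in s.
With the tool pointing down it reaches from about 0.35 to 0.9 m from the base axis. Payload 8.1 kg.
Tool frame: the origin (TCP) lies midway between the tips of the shut fingers; the grasp point (between the pads) lies tcp_to_grasp behind it (tcp_to_grasp is the distance from the TCP to the grasp point, in m); z points along the fingers, y is the line along which they close (so a half turn about z gives the same grasp; the last joint's range is limited). The gripper opens to 92 mm and grips with 3 to 60 N. Pads are 19 mm wide; open, the fingers measure 130 mm over their backs; the gripper's body (75 mm by 190 mm) begins 47 mm behind the grasp point.
Start: joints at [62.246, 24.895, 1.432, 90.138, -0.665, 64.973, -4.303], TCP at [0.233, -0.58, 0.197] pointing down, gripper open.
Joint ranges: [-149.89, 149.89], [-25.12, 119.58], [-72.63, 75.52], [4.76, 147.25], [-75.54, 255.54], [6.69, 114.76], [-157.13, 157.13]. Speed limits (degrees/s): [127.2, 127.2, 172.46, 172.46, 180, 180, 180].

INTERFACE

Orientations are given as [roll, pitch, yaw] about the fixed x, y, z axes, in that order (R = Rz(yaw) Ry(pitch) Rx(roll)).
In Python, from workcell import get_obs, get_image, hand_in, tcp_to_grasp gives the robot as it stands.
- The arm moves only by the tool jog_arm, never from a script. Its argument "targets" is a list of rows, each an object with "gripper": the opening in per cent of the stroke, from 0 (shut) to 100 (fully open); "translation": the shift along the tool's x, y, z in mm, a list of three; "twist": the turn, a rotation vector about the tool's x, y, z in rad, a list of three. In form: [{"gripper": gripper, "translation": [dx, dy, dz], "twist": [ax, ay, az]}, ...]. A call has 1 to 10 rows; each row is the pose to reach, as a shift and turn from the pose commanded when the call began, along the tool's axes at that moment; what a row does not reach only later rows make up. A row lasts 1/12 s, in which the tool goes at most 41.7 mm and 7.16 degrees, less where a joint would pass 70% of its speed; a pose out of reach is approached as far as the arm can. A call with a gripper value outside its range is refused whole. The fingers move at their own pace and stop on an object; "grip_force" is the grip in N (left out, the last holds). Time passes only in rows, so rows that repeat a pose let the fingers close. It gives the time, the measured TCP pose, the force, the opening and the grip force at its end, in the units of the state.
- get_obs(): the state, without advancing time (a new reading comes with each control period).
- get_image(name): name is "scene" or "side" or "wrist"; returns a dict with "img" (400x640x3 uint8, blue, green, red), "mtx" (3x3 intrinsics, pixels), "R" (3x3) and "t" (3): a world point X has camera coordinates R X + t. Camera axes: x right, y down, z forward; pixel columns grow to the right and rows downward; lengths in m; the calibration is good to about 2 mm. The wrist camera is an equidistant fisheye: a pixel r from the principal point sees the ray r / f radians off the axis. A picture is of the moment at which its call begins. There is no depth.
- hand_in(): hands the job in; it is judged then, once.
The state is a dict: "clock": time; "joints": joint angles; "joint_vel": joint speeds; "tau": joint torques, N m; "tcp_pos": TCP position; "orientation": TCP orientation; "ft_force": force on the tool from outside, world axes, zero at the start; "moment": the same for the moment, N m; "finger_gap": opening from 0.0 (shut) to 1.0 (fully open); "grasp_force": force on a finger pad.
Only numpy, scipy, OpenCV 4.12 (cv2) and the standard library are available. Lean on these libraries where they do the work, as an engineer would, in place of code of your own. Each camera call takes 0.05 s, during which the arm holds its last target. There are 200 camera calls.

TASK

Free the recessed gas shut-off in the terracotta plinth: take the steel T-key from its sloping rest, lower it down the square shaft until it is fully home on the valve stem, and let go so that it stands there by itself. Take hold of it again and turn the valve anticlockwise (seen from above) all the way to its open stop, then clockwise all the way back to its shut stop with the key still fully home. Then draw the key out and stand it foot-down in the blue crock, lowering it to the bottom rather than dropping it, and leave the crock upright and the other kitchen things as they are.

Things in the scene. Friction and masses are not known exactly. Their poses are not given: they have to be found in the camera images.
- key: steel T-key, 0.35 kg, 222 mm long. Origin: centre of the foot's open end; z up the shank to the crossbar, y along the crossbar. At the start it lies in the rest, z leaning 45 degrees towards the rest's +x (away from the robot), crossbar high and level. Its bare round shank, 16 mm thick, from 100 to 165 mm up, is free at both sides and beneath: pinch it there from above
- key_foot (a point): centre of the key's open foot end (key's axes), 30 mm above the counter at the start. Foot: square tube 26 mm outside, 45 mm long, with a 16.5 mm square socket 42 mm deep, sides along x and y. A brass guide collar 34 mm across sits 70 to 88 mm up the shank. Let go on the stem, the key stands by itself, leaning up to about 4 degrees
- key_bar (a point): centre of the key's red crossbar, 215 mm up from the foot end (key's axes). The bar is 100 mm long, 14 x 14 mm thick
- rest: fixed dark wooden rest, base 190 x 90 x 8 mm, holding the key: a trough with walls for the square foot at its -x end, a fork 145 to 165 mm high under the shank just below the crossbar at its +x end. Origin centre of underside; x is the direction the key leans
- plinth: fixed terracotta block 120 x 120 x 105 mm high, with a square vertical shaft 40 x 40 mm down its middle to the counter. Origin centre of underside, axes along its sides
- shaft_mouth (a point): centre of the shaft's mouth, on top of the plinth (105 mm above the counter); the shaft is lined white
- stem_seat (a point): where the foot end comes to rest: on the stem's axis, on a dark flange 12 mm above the counter. A yellow square stem 14 mm wide stands 22 mm up from it, then an 8 mm taper (tip 63 mm below the mouth). x and y lie along its flats and turn with it: the key's x or y must match to 0.15 rad (any quarter turn fits); once on, about 0.2 rad of play either way
- stem (a joint): valve angle, rad: 0 = shut stop, 1.2 = open stop, growing anticlockwise from above; it starts between 0.1 and 0.45, stays where left, and takes about 0.1 N m to turn
- crock: loose blue ceramic crock, 0.95 kg, 100 mm across, 120 mm high, inside about 80 mm across, inner floor 10 mm above its underside. Origin centre of underside. The key, let go in it, leans on the rim
- crock_floor (a point): centre of the crock's inner floor
- mortar: white ceramic mortar, 120 mm across, 75 mm high, pestle standing in it to 115 mm; origin centre of underside. Bystander
- salt_box: white plastic salt box with red flip-top, 79 x 104 x 99 mm high; origin centre of underside. Bystander
- tongs: stainless kitchen tongs lying flat, 235 mm long, 22 mm high; origin underside, x along their length. Bystander
- pan_lid: aluminium saucepan lid, 184 mm across, 44 mm high over its black knob; origin centre of underside. Bystander
- matchbox: small yellow match box, 55 x 36 x 14 mm; origin centre of underside. Bystander
- coffee_jar: amber glass jar with red cap, 72 mm across, 110 mm high; origin centre of underside. Bystander
- comal: dark steel griddle disc 280 mm across, lying on the gas ring with its underside 80 mm above the counter; origin centre of underside. Bystander

How it is judged:
By the outcome, as a careful person would: the job done as asked, in the order asked, and still so for the second after the job is handed in, with the robot touching nothing.
It also fails if it takes over 72 s, if anything falls off the work surface, if the arm or the gripper's body presses on something with over 40 N, if the wrist force passes 120 N, or if a joint passes its speed limit or range.

## Working session

There is one attempt and no reset: what is moved stays moved. The work goes in short steps, Python scripts to look and compute and a tool call to move; the robot and the scene stay as the last step left them, time stands still between calls to the robot, and variables do not carry over. Pictures are saved under pics/ and viewed, at most 10 in all, crops included, and the job is handed in when it is done.

Besides the shell and the picture viewer there is one more tool, called after "Request:" in YAML: its name, and indented under it one key for each argument. jog_arm: Moves the arm, as the interface text tells. Its arguments: {"type":"object","properties":{"targets":{"type":"array","items":{"type":"object","properties":{"gripper":{"type":"number"},"translation":{"type":"array","items":{"type":"number"}},"twist":{"type":"array","items":{"type":"number"}}}}},"grip_force":{"type":"number"}},"required":["targets"]}

```bash
mkdir -p pics; ls
python3 - <<'E'
from workcell import *
import cv2,numpy as np
o=get_obs();print(o,tcp_to_grasp)
for n in("scene","side","wrist"):
    d=get_image(n);cv2.imwrite(f"pics/{n}0.png",d["img"]);print(n,d["mtx"],d["R"],d["t"])
    np.savez(f"pics/{n}0.npz",**d)
E
```

```text
pics
{'clock': 0.0, 'joints': array([62.24564257, 24.93645046,  1.43208737, 90.19012928, -0.66338784,
       64.97503828, -4.30178727]), 'joint_vel': array([-0.05135529, -0.0143794 ,  0.00823044,  0.07469789,  0.00326859,
       -0.00497878,  0.04372618]), 'tau': array([-3.92989050e-04, -6.67844439e+01,  9.84907262e-01, -3.14464831e+01,
       -6.06173929e-02,  4.26766207e-02,  1.64633962e-04]), 'tcp_pos': array([ 0.23257821, -0.57948912,  0.19653837]), 'orientation': array([-1.79907210e+02,  1.00719671e-02,  2.18723348e+01]), 'ft_force': array([ 0.24828554, -0.0173943 ,  0.52143588]), 'moment': array([ 0.0550298 , -0.01174681, -0.06525331]), 'grasp_force': 0.0, 'finger_gap': 1.0047508431499268} 0.0188
scene [[499.90508216   0.         322.42883895]
 [  0.         499.90508216 196.16725808]
 [  0.           0.           1.        ]] [[ 0.0229984   0.99971271 -0.00675104]
 [ 0.74480436 -0.02163801 -0.66693198]
 [-0.66688645  0.01031016 -0.74508802]] [ 0.02789367 -0.35282989  2.10821674]
side [[476.6496493    0.         318.88988455]
 [  0.         476.6496493  197.50270271]
 [  0.           0.           1.        ]] [[-0.77277997 -0.63448233 -0.01559782]
 [-0.33769331  0.43186019 -0.83633725]
 [ 0.53737729 -0.6410374  -0.54799334]] [0.43724865 0.32958909 1.13831967]
wrist [[309.70691629   0.         324.77015959]
 [  0.         309.70691629 193.8360214 ]
 [  0.           0.           1.        ]] [[ 0.37216816 -0.92815745 -0.00382323]
 [-0.88743793 -0.3570414   0.29150533]
 [-0.27192789 -0.10509612 -0.95656156]] [-0.6231476  -0.03731432  0.39232853]
```

Run:
```python
import cv2,numpy as np
a=cv2.imread("pics/scene0.png");b=cv2.imread("pics/side0.png")
cv2.imwrite("pics/a1.png",cv2.resize(a,(800,500),interpolation=cv2.INTER_CUBIC))
cv2.imwrite("pics/b1.png",cv2.resize(b,(800,500),interpolation=cv2.INTER_CUBIC))
```

```text
(no output)
```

View pics/a1.png

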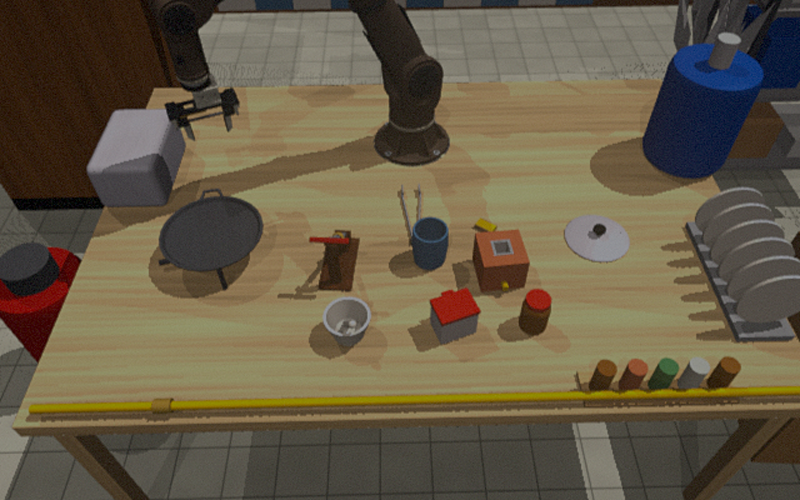

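View pics/b1.png

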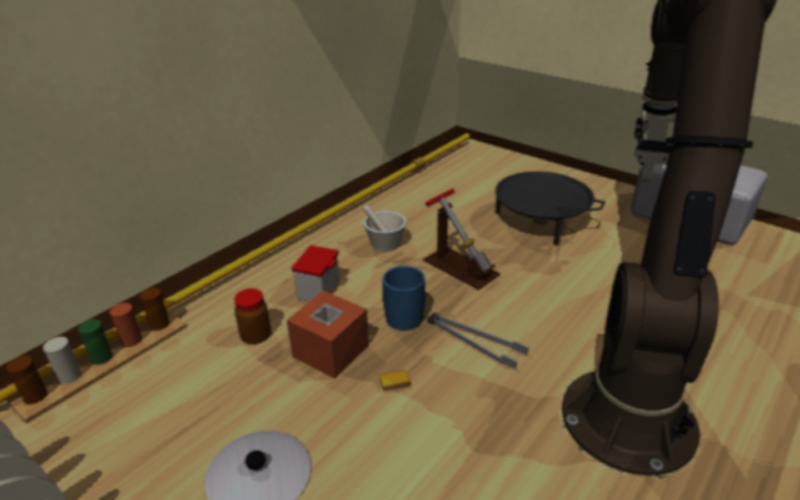

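Run:
```python
import cv2,numpy as np
a=cv2.imread("pics/scene0.png");b=cv2.imread("pics/side0.png")
a=cv2.convertScaleAbs(a,alpha=1.6);b=cv2.convertScaleAbs(b,alpha=1.6)
cv2.imwrite("pics/a2.png",cv2.resize(a[165:265,240:430],None,fx=4,fy=4,interpolation=cv2.INTER_CUBIC))
cv2.imwrite("pics/b2.png",cv2.resize(b[145:305,225:425],None,fx=3.7,fy=3.7,interpolation=cv2.INTER_CUBIC))
```

```text
(no output)
```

View pics/a2.png

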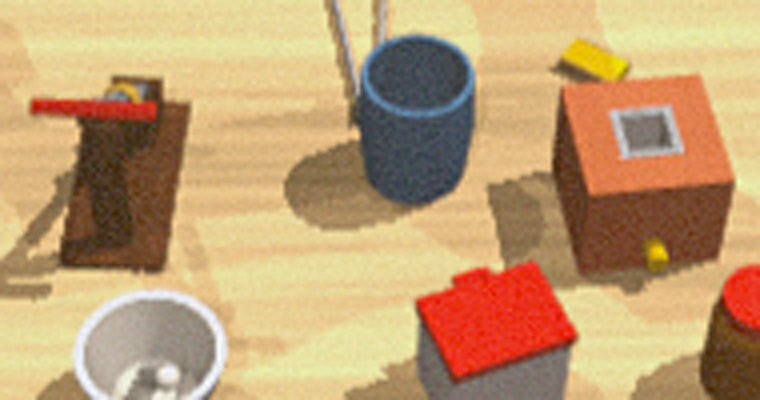

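View pics/b2.png

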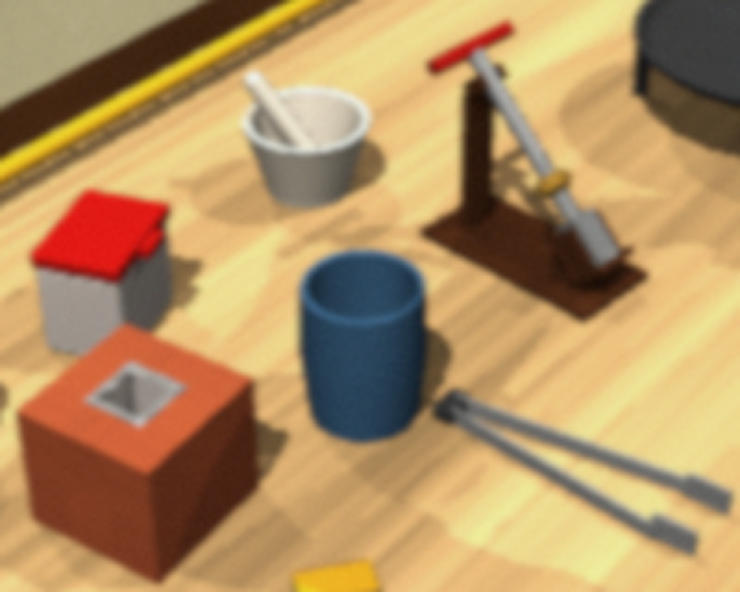

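```bash
cat > h.py <<'E'
import numpy as np,cv2
from scipy.optimize import least_squares
C={n:dict(np.load(f"pics/{n}0.npz")) for n in("scene","side")}
def proj(c,X):
    p=np.atleast_2d(X)@C[c]["R"].T+C[c]["t"];p=p/p[:,2:];return (p@C[c]["mtx"].T)[:,:2]
def onz(c,px,z):
    px=np.atleast_2d(px);r=np.c_[px,np.ones(len(px))]@np.linalg.inv(C[c]["mtx"]).T@C[c]["R"]
    o=-C[c]["R"].T@C[c]["t"];return o+r*((z-o[2])/r[:,2])[:,None]
S=lambda p:np.atleast_2d(p)/4+[240,165]
D=lambda p:np.atleast_2d(p)/3.7+[225,145]
def tri(a,b):
    f=lambda X:np.r_[(proj("scene",X)-a).ravel(),(proj("side",X)-b).ravel()]
    s=least_squares(f,[.6,0,.1]);return s.x,s.fun
E
python3 - <<'E'
from h import *
np.set_printoptions(precision=4,suppress=True)
pt=S([(563,90),(703,77),(733,183),(590,192)]);mt=S([(610,111),(675,106),(685,153),(622,158)])
pd=D([(125,325),(252,381),(152,472),(20,411)]);md=D([(132,361),(186,387),(138,424),(85,400)])
for c,a,m in(("scene",pt,mt),("side",pd,md)):
    for q in(a,m):
        X=onz(c,q,.105);e=np.roll(X,-1,0)-X
        print(c,X.mean(0),np.linalg.norm(e,axis=1),np.degrees(np.arctan2(e[:,1],e[:,0])))
print("crock",onz("scene",S((417.5,75)),.12),onz("side",D((363.5,288.5)),.12))
print("bar",tri(S((94,108)),D((471,48))))
for c,q in(("scene",S([(32,106),(156,110)])),("side",D([(431,68),(512,28)]))):
    X=onz(c,q,.182);print(X,np.linalg.norm(X[1]-X[0]),np.degrees(np.arctan2(*(X[1]-X[0])[:2])))
print("rest",onz("scene",S([(188,103),(165,270),(62,264)]),.008),onz("side",D([(648,274),(422,232),(585,320)]),.008))
print("footend side",onz("side",D((603,258)),.03))
print("collar",tri(S((122,93)),D((553,183))))
E
```

```text
scene [0.5847 0.2201 0.105 ] [0.1198 0.1173 0.1159 0.1122] [  95.4813    3.3524  -86.9796 -174.6922]
scene [0.582  0.2212 0.105 ] [0.0548 0.0519 0.052  0.0519] [  94.2155    1.0853  -85.7107 -175.8675]
side [0.5757 0.2198 0.105 ] [0.1191 0.1135 0.1179 0.1164] [-175.206    95.8195    6.1616  -83.6367]
side [0.5788 0.2188 0.105 ] [0.0515 0.0498 0.0481 0.0521] [-176.7111   91.9437    5.9094  -84.2048]
crock [[0.5265 0.034  0.12  ]] [[0.5169 0.0375 0.12  ]]
bar (array([ 0.6108, -0.2256,  0.1805]), array([-0.1268, -0.1247, -0.1451,  0.1067]))
[[ 0.6091 -0.2735  0.182 ]
 [ 0.6162 -0.1764  0.182 ]] 0.0974026258055936 4.155513051361987
[[ 0.6152 -0.1753  0.182 ]
 [ 0.6025 -0.2756  0.182 ]] 0.10105976857883996 -172.7959196243624
rest [[ 0.4499 -0.1658  0.008 ]
 [ 0.639  -0.1805  0.008 ]
 [ 0.6302 -0.2672  0.008 ]] [[ 0.4334 -0.249   0.008 ]
 [ 0.6262 -0.1795  0.008 ]
 [ 0.4403 -0.1602  0.008 ]]
footend side [[ 0.4612 -0.2181  0.03  ]]
collar (array([ 0.5122, -0.2145,  0.0888]), array([ 0.2985,  0.29  ,  0.312 , -0.2268]))
```

```bash
cat >> h.py <<'E'
from scipy.spatial.transform import Rotation as Ro
np.set_printoptions(precision=4,suppress=True)
def cur():
    from workcell import get_obs
    o=get_obs();return np.array(o["tcp_pos"]),Ro.from_euler("xyz",o["orientation"],degrees=True),o
def rel(P,R2):
    p,R,o=cur();print("mm",(R.inv().apply(np.array(P)-p)*1000).round(1),"tw",(R.inv()*R2).as_rotvec().round(4))
def down(yaw): return Ro.from_euler("xyz",[180,0,yaw],degrees=True)
def snap(tag):
    from workcell import get_image
    d=get_image("wrist");np.savez(f"pics/{tag}.npz",**d);cv2.imwrite(f"pics/{tag}.png",d["img"]);return d
def fish(d,px,z):
    px=np.atleast_2d(px).astype(float);f=d["mtx"][0,0];v=px-d["mtx"][:2,2];r=np.linalg.norm(v,axis=1);th=r/f
    ray=np.c_[v/r[:,None]*np.sin(th)[:,None],np.cos(th)]@d["R"];o=-d["R"].T@d["t"];return o+ray*((z-o[2])/ray[:,2])[:,None]
E
python3 -c "
from h import *
rel([.233,-.58,.40],down(-5));rel([.50,-.22,.40],down(-5))"
```

```text
mm [   0.1    0.2 -203.3] tw [-0.0012  0.0004  0.469 ]
mm [ 382.  -234.4 -203. ] tw [-0.0012  0.0004  0.469 ]
```

Request:
jog_arm:
  targets:
    - {"gripper":100,"translation":[0,0,-40],"twist":[0,0,0]}
    - {"gripper":100,"translation":[0,0,-80],"twist":[0,0,0]}
    - {"gripper":100,"translation":[0,0,-120],"twist":[0,0,0]}
    - {"gripper":100,"translation":[0,0,-160],"twist":[0,0,0.06]}
    - {"gripper":100,"translation":[27,-16,-190],"twist":[0,0,0.12]}
    - {"gripper":100,"translation":[58,-35,-203],"twist":[0,0,0.18]}
    - {"gripper":100,"translation":[90,-55,-203],"twist":[0,0,0.24]}
    - {"gripper":100,"translation":[122,-75,-203],"twist":[0,0,0.3]}
    - {"gripper":100,"translation":[154,-95,-203],"twist":[0,0,0.36]}
    - {"gripper":100,"translation":[186,-114,-203],"twist":[0,0,0.42]}

```text
clock: 0.98
tcp_pos: [0.3636, -0.4031, 0.4004]
orientation: [180.0, -0.0, -2.4]
ft_force: [0.1, -0.3, -0.7]
finger_gap: 0.997
grasp_force: 0.0
```

```bash
python3 -c "
from h import *
rel([.49,-.22,.38],down(-5))"
```

```text
mm [ 118.7 -188.2   20.4] tw [ 0.    -0.     0.046]
```

Request:
jog_arm:
  targets:
    - {"gripper":100,"translation":[18,-30,0],"twist":[0,0,0.02]}
    - {"gripper":100,"translation":[38,-62,5],"twist":[0,0,0.046]}
    - {"gripper":100,"translation":[58,-94,10],"twist":[0,0,0.046]}
    - {"gripper":100,"translation":[78,-126,15],"twist":[0,0,0.046]}
    - {"gripper":100,"translation":[100,-160,20],"twist":[0,0,0.046]}
    - {"gripper":100,"translation":[119,-188,20],"twist":[0,0,0.046]}
    - {"gripper":100,"translation":[119,-188,20],"twist":[0,0,0.046]}
    - {"gripper":100,"translation":[119,-188,20],"twist":[0,0,0.046]}

```text
clock: 1.65
tcp_pos: [0.49, -0.2194, 0.3798]
orientation: [-180.0, 0.0, -4.6]
ft_force: [-0.0, -1.0, -0.3]
finger_gap: 0.999
grasp_force: 0.0
```

```bash
python3 -c "
from h import *
d=snap('w1');a=cv2.convertScaleAbs(d['img'],alpha=1.6)
cv2.imwrite('pics/w1b.png',cv2.resize(a,(800,500),interpolation=cv2.INTER_CUBIC));print(cur()[0])"
```

```text
[ 0.4891 -0.2213  0.38  ]
```

View pics/w1b.png

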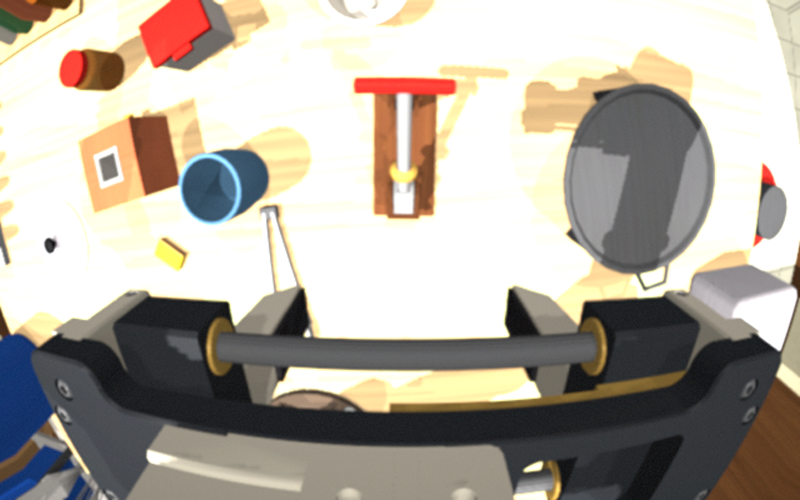

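```bash
python3 -c "
from h import *
d=np.load('pics/w1.npz')
g=lambda p,z:fish(d,(np.atleast_2d(p)+.5)/1.25-.5,z)
print('bar',g([(355,86),(455,86),(405,86)],.185))
print('shank mid',g([(404,128)],.125))
print('collar',g([(404,176)],.097))
print('foot top edge at end',g([(404,213)],.039))
print('rest',g([(374,215),(434,215)],.008))
print('mouth',g([(108,169)],.105),g([(94,154),(116,148),(122,182),(100,188)],.105))
print('plinth',g([(81,148),(133,118),(95,210),(150,190)],.105))
print('crock',g([(212,187)],.12))
"
```

```text
bar [[ 0.614  -0.1786  0.185 ]
 [ 0.6061 -0.2754  0.185 ]
 [ 0.6092 -0.227   0.185 ]]
shank mid [[ 0.5677 -0.2222  0.125 ]]
collar [[ 0.5093 -0.2172  0.097 ]]
foot top edge at end [[ 0.4501 -0.2119  0.039 ]]
rest [[ 0.4438 -0.1665  0.008 ]
 [ 0.4367 -0.2552  0.008 ]]
mouth [[0.5765 0.2209 0.105 ]] [[0.6047 0.2481 0.105 ]
 [0.6041 0.1968 0.105 ]
 [0.5526 0.195  0.105 ]
 [0.551  0.2467 0.105 ]]
plinth [[0.6201 0.2781 0.105 ]
 [0.64   0.155  0.105 ]
 [0.5188 0.2691 0.105 ]
 [0.5331 0.1416 0.105 ]]
crock [[0.5247 0.0264 0.12  ]]
```

```bash
python3 -c "
from h import *
d=np.load('pics/w1.npz');p,R,o=cur();c=-d['R'].T@d['t'];off=R.inv().apply(c-p);print('cam off tool',off, o['orientation'])
T=down(0);P=np.array([.578,.2205,0])-T.apply(off);P[2]=.145;print(P)
rel([.49,.0,.38],T);rel(P,T)"
```

```text
cam off tool [ 0.0792 -0.0019 -0.187 ] [179.9897   0.0461  -4.7479]
[0.4988 0.2186 0.145 ]
mm [ -17.4 -220.7   -0. ] tw [ 0.0001  0.0008 -0.0829]
mm [ -26.5 -439.2  234.9] tw [ 0.0001  0.0008 -0.0829]
```

Request:
jog_arm:
  targets:
    - {"gripper":100,"translation":[-2,-35,0],"twist":[0,0,-0.04]}
    - {"gripper":100,"translation":[-5,-75,0],"twist":[0,0,-0.08]}
    - {"gripper":100,"translation":[-8,-115,0],"twist":[0,0,-0.083]}
    - {"gripper":100,"translation":[-10,-155,0],"twist":[0,0,-0.083]}
    - {"gripper":100,"translation":[-13,-195,0],"twist":[0,0,-0.083]}
    - {"gripper":100,"translation":[-16,-235,0],"twist":[0,0,-0.083]}
    - {"gripper":100,"translation":[-18,-275,0],"twist":[0,0,-0.083]}
    - {"gripper":100,"translation":[-20,-315,0],"twist":[0,0,-0.083]}
    - {"gripper":100,"translation":[-23,-355,15],"twist":[0,0,-0.083]}
    - {"gripper":100,"translation":[-25,-390,35],"twist":[0,0,-0.083]}

```text
clock: 2.53
tcp_pos: [0.498, 0.17, 0.3467]
orientation: [-179.9, -0.2, -0.2]
ft_force: [0.9, -0.8, -0.2]
finger_gap: 1.0
grasp_force: 0.0
```

```bash
python3 -c "
from h import *
rel([.4988,.2186,.145],down(0))"
```

```text
mm [ -0.2 -48.4 201.8] tw [-0.001  -0.004  -0.0038]
```

Request:
jog_arm:
  targets:
    - {"gripper":100,"translation":[0,-25,25],"twist":[0,0,0]}
    - {"gripper":100,"translation":[0,-45,55],"twist":[0,0,0]}
    - {"gripper":100,"translation":[0,-48,95],"twist":[0,0,0]}
    - {"gripper":100,"translation":[0,-48,135],"twist":[0,0,0]}
    - {"gripper":100,"translation":[0,-48,175],"twist":[0,0,0]}
    - {"gripper":100,"translation":[0,-48,200],"twist":[0,0,0]}
    - {"gripper":100,"translation":[0,-48,200],"twist":[0,0,0]}
    - {"gripper":100,"translation":[0,-48,200],"twist":[0,0,0]}

```text
clock: 3.2
tcp_pos: [0.4971, 0.2153, 0.1449]
orientation: [179.9, 0.1, -0.2]
ft_force: [-0.3, -0.3, 0.8]
finger_gap: 0.997
grasp_force: 0.0
```

```bash
python3 -c "
from h import *
from workcell import get_image
d=snap('w2');im=np.mean([d['img']]+[get_image('wrist')['img'] for _ in range(5)],0)
p,R,o=cur();print(p,o['orientation'])
c=-d['R'].T@d['t'];print('cam',c)
X=np.array([.578,.2205,.105]);v=d['R']@X+d['t'];th=np.arctan2(np.hypot(*v[:2]),v[2]);u=d['mtx'][:2,2]+309.7*th*v[:2]/np.hypot(*v[:2]);print(u)
x0,y0=(u-[50,37]).astype(int);np.save('pics/w2o.npy',[x0,y0]);cr=im[y0:y0+74,x0:x0+100]
cv2.imwrite('pics/w2b.png',cv2.resize(np.clip(cr*1.6,0,255).astype('uint8'),(800,592),interpolation=cv2.INTER_CUBIC));print(x0,y0)"
```

```text
[0.4982 0.2174 0.1471] [-179.9399   -0.1616   -0.0998]
cam [0.5759 0.2152 0.3319]
[317.6676  98.576 ]
267 61
```

View pics/w2b.png

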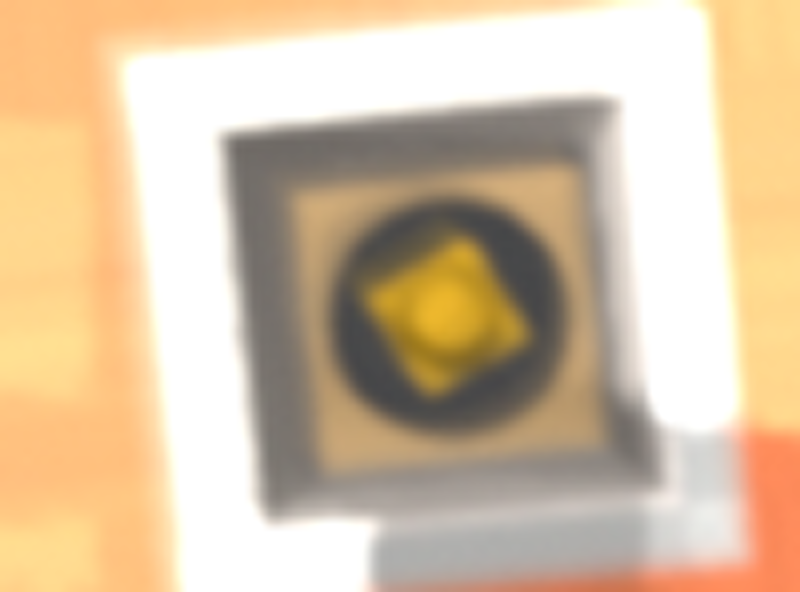

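```bash
python3 -c "
from h import *
d=np.load('pics/w2.npz');g=lambda p,z:fish(d,(np.atleast_2d(p)+.5)/8-.5+[267,61],z)
for q,z in(([(465,235),(535,332),(433,397),(358,288)],.034),([(225,135),(615,100),(660,490),(270,515)],.105),([(290,185),(583,165),(612,447),(320,473)],.0)):
    X=g(q,z);e=np.roll(X,-1,0)-X;print(X.mean(0),np.linalg.norm(e,axis=1),np.degrees(np.arctan2(e[:,1],e[:,0]))%90)
print(g([(448,316)],.012),g([(446,312)],.042))
rel([.50,.0,.38],down(-5))
"
```

```text
[0.5776 0.2176 0.034 ] [0.0143 0.0144 0.0159 0.0142] [35.2526 32.7176 33.739  26.306 ]
[0.5776 0.2175 0.105 ] [0.0352 0.0361 0.0356 0.0352] [4.7889 6.6495 3.498  5.9733]
[0.5772 0.2174 0.    ] [0.0386 0.038  0.039  0.0389] [3.6218 5.8666 4.9386 5.2916]
[[0.5773 0.2177 0.012 ]] [[0.5776 0.2177 0.042 ]]
mm [   2.9  217.2 -233.2] tw [-0.0012 -0.0028  0.0855]
```

```bash
cat >> h.py <<'E'
def tilt(t,yaw): return Ro.from_euler("xyz",[180,-t,yaw],degrees=True)
E
python3 -c "
from h import *
T=tilt(12,-4.8);G=np.array([.550,-.2200,.1205]);P=G+T.apply([0,0,.0158]);print(P,P-T.apply([0,0,.11]))
rel(P-T.apply([0,0,.12]),T)"
```

```text
[ 0.5533 -0.2203  0.105 ] [ 0.5305 -0.2184  0.2126]
mm [ 31.2 435.5 -75.7] tw [-0.0097  0.2065  0.0816]
```

Request:
jog_arm:
  targets:
    - {"gripper":100,"translation":[0,0,-40],"twist":[0,0,0]}
    - {"gripper":100,"translation":[0,0,-80],"twist":[0,0,0.04]}
    - {"gripper":100,"translation":[2,20,-115],"twist":[0,0,0.08]}
    - {"gripper":100,"translation":[4,50,-140],"twist":[0,0,0.08]}
    - {"gripper":100,"translation":[6,90,-150],"twist":[0,0,0.08]}
    - {"gripper":100,"translation":[9,130,-150],"twist":[0,0,0.08]}
    - {"gripper":100,"translation":[12,170,-150],"twist":[0,0,0.08]}
    - {"gripper":100,"translation":[14,210,-150],"twist":[0,0,0.08]}
    - {"gripper":100,"translation":[17,250,-150],"twist":[0,0,0.08]}
    - {"gripper":100,"translation":[20,290,-150],"twist":[0,0,0.08]}

```text
clock: 4.33
tcp_pos: [0.5166, -0.0748, 0.2967]
orientation: [180.0, -0.1, -4.6]
ft_force: [0.5, -0.0, 0.1]
finger_gap: 0.998
grasp_force: 0.0
```

```bash
python3 -c "
from h import *
T=tilt(12,-4.8)
rel(np.array([ 0.5533,-0.2203,0.105 ])-T.apply([0,0,.12]),T)"
```

```text
mm [ 23.2 141.9  74.4] tw [-0.      0.2072  0.0027]
```

Request:
jog_arm:
  targets:
    - {"gripper":100,"translation":[5,35,0],"twist":[0,0.05,0]}
    - {"gripper":100,"translation":[11,75,0],"twist":[0,0.1,0]}
    - {"gripper":100,"translation":[18,115,0],"twist":[0,0.16,0]}
    - {"gripper":100,"translation":[23,142,20],"twist":[0,0.207,0]}
    - {"gripper":100,"translation":[23,142,50],"twist":[0,0.207,0]}
    - {"gripper":100,"translation":[23,142,74],"twist":[0,0.207,0]}
    - {"gripper":100,"translation":[23,142,74],"twist":[0,0.207,0]}
    - {"gripper":100,"translation":[23,142,74],"twist":[0,0.207,0]}

```text
clock: 5.0
tcp_pos: [0.5278, -0.216, 0.2216]
orientation: [-180.0, -11.8, -4.6]
ft_force: [0.9, -0.5, 0.6]
finger_gap: 1.003
grasp_force: 0.0
```

```bash
python3 -c "
from h import *
T=tilt(12,-4.8)
rel(np.array([ 0.5533,-0.2203,0.105 ]),T);print(cur()[0])"
```

```text
mm [  1.4   2.3 119.4] tw [-0.001   0.0035  0.0027]
[ 0.5278 -0.216   0.2216]
```

Request:
jog_arm:
  targets:
    - {"gripper":100,"translation":[1,2,35],"twist":[0,0,0]}
    - {"gripper":100,"translation":[1,2,65],"twist":[0,0,0]}
    - {"gripper":100,"translation":[1,2,90],"twist":[0,0,0]}
    - {"gripper":100,"translation":[1,2,108],"twist":[0,0,0]}
    - {"gripper":100,"translation":[1,2,119],"twist":[0,0,0]}
    - {"gripper":100,"translation":[1,2,119],"twist":[0,0,0]}
    - {"gripper":60,"translation":[1,2,119],"twist":[0,0,0]}
    - {"gripper":40,"translation":[1,2,119],"twist":[0,0,0]}
    - {"gripper":25,"translation":[1,2,119],"twist":[0,0,0]}
    - {"gripper":10,"translation":[1,2,119],"twist":[0,0,0]}
  grip_force: 30

```text
clock: 5.83
tcp_pos: [0.5539, -0.2207, 0.1065]
orientation: [180.0, -12.0, -4.7]
ft_force: [0.1, -0.4, -0.3]
finger_gap: 0.757
grasp_force: 0.0
```

Request:
jog_arm:
  targets:
    - {"gripper":0,"translation":[0,0,0],"twist":[0,0,0]}
    - {"gripper":0,"translation":[0,0,0],"twist":[0,0,0]}
    - {"gripper":0,"translation":[0,0,0],"twist":[0,0,0]}
    - {"gripper":0,"translation":[0,0,0],"twist":[0,0,0]}

```text
clock: 6.17
tcp_pos: [0.5533, -0.2204, 0.1052]
orientation: [180.0, -11.9, -4.7]
ft_force: [-0.4, 0.5, -0.5]
finger_gap: 0.468
grasp_force: 0.0
```

Request:
jog_arm:
  targets:
    - {"gripper":0,"translation":[0,0,0],"twist":[0,0,0]}
    - {"gripper":0,"translation":[0,0,0],"twist":[0,0,0]}
    - {"gripper":0,"translation":[0,0,0],"twist":[0,0,0]}
    - {"gripper":0,"translation":[0,0,0],"twist":[0,0,0]}
    - {"gripper":0,"translation":[0,0,0],"twist":[0,0,0]}
    - {"gripper":0,"translation":[0,0,0],"twist":[0,0,0]}
    - {"gripper":0,"translation":[0,0,0],"twist":[0,0,0]}

```text
clock: 6.75
tcp_pos: [0.5529, -0.2206, 0.1051]
orientation: [180.0, -11.8, -4.7]
ft_force: [-3.7, -0.4, 4.8]
finger_gap: 0.011
grasp_force: 3.3
```

```bash
python3 -c "
from h import *
p,R,o=cur();print(p,o['orientation'],o['moment'],o['finger_gap']);T=tilt(12,-4.8)
rel(p+[0,0,.12],T)"
```

```text
[ 0.5529 -0.2206  0.1051] [179.988  -11.827   -4.6683] [0.0344 0.7674 0.0051] 0.010937475807102852
mm [  24.6    0.  -117.5] tw [-0.0003  0.003   0.0022]
```

```bash
python3 -c "
from h import *
from workcell import get_image
d=get_image('side');s=get_image('scene')
a=cv2.resize(d['img'][110:230,320:420],None,fx=4,fy=4,interpolation=cv2.INTER_CUBIC)
b=cv2.resize(s['img'][145:245,225:315],None,fx=4,fy=4.8,interpolation=cv2.INTER_CUBIC)
cv2.imwrite('pics/c.png',cv2.convertScaleAbs(np.hstack([a,b]),alpha=1.8))
"
```

```text
(no output)
```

View pics/c.png

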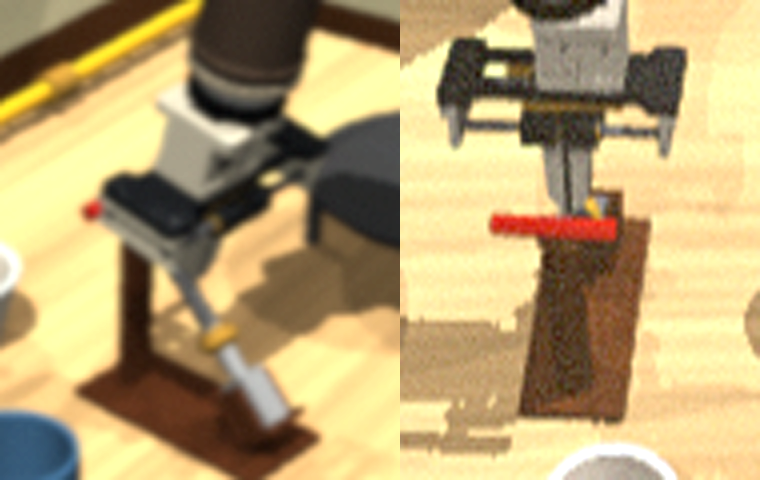

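```bash
python3 -c "
from h import *
p,R,o=cur();print(o['ft_force'],o['grasp_force'],o['finger_gap'])
for n,X in(('tcp',p),('grasp',p-R.apply([0,0,.0188])),('s128',[.5495,-.220,.1205]),('s110',[.537,-.2187,.108]),('bar',[.6103,-.2255,.182])):
    a=proj('side',X)[0];b=proj('scene',X)[0];print(n,(a-[320,110])*4,(b-[225,145])*[4,4.8]+[400,0])
"
```

```text
[-4.3075 -0.551   4.3507] 3.316792007535696 0.004592220636036921
tcp [181.6917 299.4507] [572.0007 236.3745]
grasp [186.3539 281.3788] [570.6553 214.266 ]
s128 [185.5272 284.594 ] [571.2713 217.7271]
s110 [197.0329 303.8291] [574.9004 216.5811]
bar [129.1236 190.903 ] [553.419  222.9195]
```

```bash
python3 -c "
from h import *
from workcell import get_image
A=[];
for n,(x0,y0,w,h),pts in(('side',(345,150,40,60),'side'),('scene',(248,165,40,60),'scene')):
    im=np.mean([get_image(n)['img'] for _ in range(6)],0)[y0:y0+h,x0:x0+w]
    im=np.clip(255*(im/255)**.5,0,255).astype('uint8')
    A.append(cv2.resize(im,None,fx=9.9,fy=9.9,interpolation=cv2.INTER_CUBIC))
cv2.imwrite('pics/c2.png',np.hstack(A))
p,R,o=cur()
for X in (p,p-R.apply([0,0,.047+.0188])): print((proj('side',X)[0]-[345,150])*9.9,(proj('scene',X)[0]-[248,165])*9.9+[396,0])
"
```

```text
[201.8441 345.171 ] [594.0222 289.9102]
[243.0914 185.3767] [582.1701 127.5545]
```

View pics/c2.png

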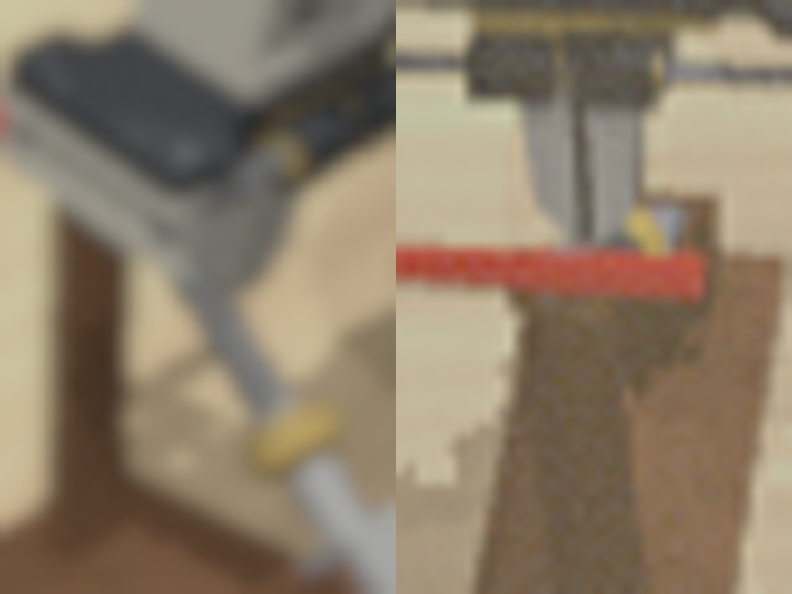

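Request:
jog_arm:
  targets:
    - {"gripper":60,"translation":[0,0,-8],"twist":[0,0,0]}
    - {"gripper":60,"translation":[0,0,-8],"twist":[0,0,0]}
    - {"gripper":60,"translation":[0,0,-8],"twist":[0,0,0]}
    - {"gripper":60,"translation":[0,0,-8],"twist":[0,0,0]}
    - {"gripper":60,"translation":[0,0,-8],"twist":[0,0,0]}
    - {"gripper":60,"translation":[0,0,-8],"twist":[0,0,0]}
    - {"gripper":60,"translation":[0,0,0],"twist":[0,0,0]}
    - {"gripper":60,"translation":[0,0,4],"twist":[0,0,0]}
    - {"gripper":60,"translation":[0,0,8],"twist":[0,0,0]}
    - {"gripper":60,"translation":[0,0,12],"twist":[0,0,0]}

```text
clock: 8.28
tcp_pos: [0.5556, -0.2205, 0.0925]
orientation: [-180.0, -11.8, -4.7]
ft_force: [-0.4, 0.3, 0.3]
finger_gap: 0.599
grasp_force: 0.0
```

Request:
jog_arm:
  targets:
    - {"gripper":60,"translation":[0,0,3],"twist":[0,0,0]}
    - {"gripper":60,"translation":[0,0,6],"twist":[0,0,0]}
    - {"gripper":60,"translation":[0,0,9],"twist":[0,0,0]}
    - {"gripper":60,"translation":[0,0,9],"twist":[0,0,0]}

```text
clock: 8.62
tcp_pos: [0.5574, -0.2206, 0.0839]
orientation: [-180.0, -11.8, -4.7]
ft_force: [-0.0, 0.7, -0.4]
finger_gap: 0.6
grasp_force: 0.0
```

Request:
jog_arm:
  targets:
    - {"gripper":5,"translation":[0,0,0],"twist":[0,0,0]}
    - {"gripper":5,"translation":[0,0,0],"twist":[0,0,0]}
    - {"gripper":5,"translation":[0,0,0],"twist":[0,0,0]}
    - {"gripper":5,"translation":[0,0,0],"twist":[0,0,0]}
    - {"gripper":5,"translation":[0,0,0],"twist":[0,0,0]}
    - {"gripper":5,"translation":[0,0,0],"twist":[0,0,0]}
    - {"gripper":5,"translation":[0,0,0],"twist":[0,0,0]}
    - {"gripper":5,"translation":[0,0,0],"twist":[0,0,0]}

```text
clock: 9.28
tcp_pos: [0.5577, -0.2208, 0.0846]
orientation: [180.0, -11.9, -4.7]
ft_force: [0.2, 0.0, 0.8]
finger_gap: 0.163
grasp_force: 30.0
```

Request:
jog_arm:
  targets:
    - {"gripper":5,"translation":[2,0,-10],"twist":[0,0,0]}
    - {"gripper":5,"translation":[5,0,-24],"twist":[0,0,0]}
    - {"gripper":5,"translation":[10,0,-48],"twist":[0,0,0]}
    - {"gripper":5,"translation":[16,0,-78],"twist":[0,0,0]}
    - {"gripper":5,"translation":[23,0,-110],"twist":[0,0,0]}
    - {"gripper":5,"translation":[29,0,-140],"twist":[0,0,0]}
    - {"gripper":5,"translation":[36,0,-170],"twist":[0,0,0]}
    - {"gripper":5,"translation":[40,0,-190],"twist":[0,0,0]}
  grip_force: 45

```text
clock: 9.95
tcp_pos: [0.558, -0.2207, 0.2824]
orientation: [180.0, -12.0, -4.6]
ft_force: [0.7, -0.6, -3.6]
finger_gap: 0.164
grasp_force: 45.0
```

```bash
cat >> h.py <<'E'
def redbar():
    from workcell import get_image
    out={}
    for n in("scene","side"):
        im=get_image(n)["img"].astype(int);b,g,r=im[...,0],im[...,1],im[...,2]
        m=((r>90)&(r>2.6*g)&(r>2.6*b)).astype("uint8")
        k,l,st,ce=cv2.connectedComponentsWithStats(m)
        out[n]=[(st[i,:5].tolist(),ce[i].round(2).tolist()) for i in range(1,k) if st[i,4]>=15]
        print(n,out[n])
E
python3 -c "
from h import *
redbar();p,R,o=cur();print(p,o['orientation'],o['finger_gap'],o['ft_force'])
T=tilt(12,-4.8)
k=R.inv().apply(np.array([.459,-.2122,.03])-np.array([.5577,-.2208,.0846]));print('foot in tool',k, 'now foot',p+R.apply(k),'bar',proj('scene',p+R.apply(k)+.215*R.apply(R.inv().apply(Ro.from_euler('xyz',[0,45,-4.8],degrees=True).apply([0,0,1])))),proj('side',p+R.apply(k)+.215*Ro.from_euler('xyz',[0,45,-4.8],degrees=True).apply([0,0,1])))"
```

```text
scene [([240, 143, 34, 5, 112], [257.02, 145.3]), ([38, 198, 18, 19, 157], [46.92, 203.97]), ([0, 224, 57, 27, 715], [28.5, 239.48]), ([344, 231, 40, 28, 703], [363.26, 244.15]), ([421, 231, 20, 17, 260], [430.49, 239.31])]
side [([234, 197, 36, 23, 527], [251.75, 208.19]), ([188, 231, 22, 17, 269], [198.24, 238.33])]
[ 0.5594 -0.2212  0.2833] [179.8923 -12.2268  -4.6313] 0.16198615227535446 [ 0.3652 -0.3791 -3.9735]
foot in tool [-0.1084 -0.0007  0.0324] now foot [ 0.4607 -0.2126  0.2287] bar [[256.7289 144.5769]] [[353.268   98.0225]]
```

```bash
cat >> h.py <<'E'
K=np.array([-.1084,-.0007,.0324])  # foot in tool
def foot(P,t,yaw):
    T=tilt(t,yaw);return np.array(P)-T.apply(K),T
E
python3 -c "
from h import *
for a in(([.50,-.19,.22],57,-4.8),([.50,-.02,.22],57,13),([.5776,.2176,.16],57,31)):
    q=foot(*a);print(q[0]);rel(*q)"
```

```text
[ 0.5317 -0.1934  0.3286]
mm [-19.6 -25.4 -50.6] tw [0.0001 0.7814 0.0032]
[ 0.5312 -0.0135  0.3286]
mm [ -34.2 -204.6  -54.1] tw [ 0.1811  0.7754 -0.2591]
[0.6053 0.2334 0.2686]
mm [   5.7 -456.8   15.4] tw [ 0.3639  0.7561 -0.524 ]
```

Request:
jog_arm:
  targets:
    - {"gripper":5,"translation":[-2,-3,-6],"twist":[0,0.08,0]}
    - {"gripper":5,"translation":[-5,-6,-12],"twist":[0,0.17,0]}
    - {"gripper":5,"translation":[-7,-9,-18],"twist":[0,0.27,0]}
    - {"gripper":5,"translation":[-10,-12,-25],"twist":[0,0.37,0]}
    - {"gripper":5,"translation":[-12,-16,-32],"twist":[0,0.48,0]}
    - {"gripper":5,"translation":[-15,-19,-39],"twist":[0,0.58,0]}
    - {"gripper":5,"translation":[-17,-22,-45],"twist":[0,0.68,0]}
    - {"gripper":5,"translation":[-20,-25,-50],"twist":[0,0.76,0]}
    - {"gripper":5,"translation":[-20,-25,-50],"twist":[0,0.781,0]}
    - {"gripper":5,"translation":[-20,-25,-50],"twist":[0,0.781,0]}

```text
clock: 10.88
tcp_pos: [0.5359, -0.1915, 0.3351]
orientation: [178.4, -51.6, -2.3]
ft_force: [0.3, -0.5, -2.6]
finger_gap: 0.162
grasp_force: 45.0
```

```bash
python3 -c "
from h import *
redbar();p,R,o=cur();print(p,o['orientation'],o['joints'])
f=p+R.apply(K);kz=R.apply(tilt(57,0).inv().apply([0,0,1]));b=f+.215*kz;print(f,kz,proj('scene',[b,f]),proj('side',[b,f]))
q=foot([.5776,.2176,.16],57,31);rel(*q)"
```

```text
scene [([252, 102, 35, 5, 120], [269.88, 104.14]), ([38, 198, 18, 19, 157], [46.92, 203.97]), ([0, 224, 57, 27, 714], [28.52, 239.51]), ([344, 231, 40, 28, 710], [363.16, 244.1]), ([421, 231, 20, 17, 258], [430.54, 239.27])]
side [([363, 81, 23, 11, 61], [374.0, 86.0]), ([234, 197, 36, 23, 546], [252.11, 208.15]), ([188, 231, 22, 16, 263], [198.21, 238.21])]
[ 0.5371 -0.1887  0.3362] [178.3988 -51.6315  -2.0101] [ 11.3693  -9.6588  12.2626 133.066  -64.3412  15.3333 -11.2672]
[ 0.4952 -0.1875  0.2311] [0.0942 0.0119 0.9955] [[270.6857 104.7171]
 [275.7719 154.3848]] [[374.0552  87.911 ]
 [376.821  159.3667]]
mm [ -19.9 -426.5   71.9] tw [ 0.4958  0.0959 -0.3353]
```

```bash
cat > kin.py <<'E'
from h import *
import itertools,json
def fk(q,prm,sg):
    h,a,ex,f,wx,l,lx,by,by0,ty=prm[:10]
    z=lambda t,s=1:Ro.from_euler("z",s*t,degrees=True);y=lambda t:Ro.from_euler("y",t,degrees=True)
    R=z(by0)*z(q[0],sg[0])*y(q[1])*z(q[2],sg[1]);R0=z(by0)*z(q[0],sg[0])
    p=R0.apply([0,by,h])+R.apply([ex,0,a])
    R=R*y(q[3]);p=p+R.apply([-ex+wx*0,0,f]);R=R*z(q[4],sg[2])*y(q[5]);p=p+R.apply([lx,0,0]);R=R*z(q[6],sg[3])
    p=p+R.apply([0,0,l]);return p,R*z(ty)
E
cat > fit.py <<'E'
from kin import *
D=json.load(open("data.json"))
best=[]
for sg in itertools.product([1,-1],repeat=4):
  for b0 in(0,90,180,-90):
    for t0 in(0,90,180,-90):
      def res(x):
        e=[]
        for q,p,r in D:
            P,R=fk(q,x,sg);e+=list((P-p)*10)+list((R.inv()*Ro.from_euler("xyz",r,degrees=True)).as_rotvec()*2)
        x0=np.array([.35,.4,0,.4,0,.3,0,0,b0,t0]);return np.r_[e,(x-x0)*[.01]*1 if 0 else (np.array(x)-x0)*np.array([.02]*8+[1e-4]*2)]
      s=least_squares(res,[.35,.4,0,.4,0,.3,0,0,b0,t0],x_scale=[.1]*8+[20]*2,max_nfev=60);best.append((s.cost,sg,s.x,res(s.x)[:6*len(D)]))
best.sort(key=lambda b:b[0])
for b in best[:4]:print(b[0],b[1],b[2])
print(best[0][3].reshape(-1,6))
json.dump([best[0][1],best[0][2].tolist()],open("kin.json","w"))
E
cat > data.json <<'E'
[[[62.24564257,24.93645046,1.43208737,90.19012928,-0.66338784,64.97503828,-4.30178727],[0.23257821,-0.57948912,0.19653837],[-179.907210,0.0100719671,21.8723348]],
[[11.3693,-9.6588,12.2626,133.066,-64.3412,15.3333,-11.2672],[0.5371,-0.1887,0.3362],[178.3988,-51.6315,-2.0101]]]
E
python3 fit.py
```

```text
8.326229036130445e-06 (-1, -1, -1, -1) [ 0.2306  0.5399  0.027   0.4087  0.      0.3632  0.0117 -0.0535 -0.0005
 89.9996]
4.882532520130532e-05 (-1, -1, -1, -1) [ 0.2306  0.5399  0.027   0.4087  0.      0.3632  0.0117 -0.0534 -0.0015
 89.9988]
4.882542484302641e-05 (-1, -1, -1, -1) [ 0.2306  0.5399  0.027   0.4087 -0.      0.3632  0.0117 -0.0535 -0.0013
 89.9986]
4.882606568947111e-05 (-1, -1, -1, -1) [ 0.2306  0.5399  0.027   0.4087 -0.      0.3632  0.0117 -0.0535  0.0004
 90.0007]
[[ 0.  0.  0. -0. -0. -0.]
 [ 0. -0. -0.  0.  0.  0.]]
```

```bash
cat >> kin.py <<'E'
SG,PRM=json.load(open("kin.json")) if __import__("os").path.exists("kin.json") else (None,None)
LO=np.array([-149.89,-25.12,-72.63,4.76,-75.54,6.69,-157.13]);HI=np.array([149.89,119.58,75.52,147.25,255.54,114.76,157.13])
def ik(P,R,q0,w=1e-3):
    q0=np.clip(q0,LO+.5,HI-.5)
    def f(q):
        p,r=fk(q,PRM,SG);return np.r_[(p-P)*100,(r.inv()*R).as_rotvec()*30,(q-q0)*w]
    s=least_squares(f,q0,bounds=(LO,HI),x_scale=30);return s.x,np.abs(s.fun[:6]).max()
E
python3 - <<'E'
from kin import *
rng=np.random.default_rng(0)
for yaw in(31,-59,121,-149):
    P2,T=foot([.5776,.2176,.012],57,yaw);P1,_=foot([.5776,.2176,.16],57,yaw);n=0;b=None
    for k in range(40):
        q,e=ik(P1,T,rng.uniform(LO,HI))
        if e<.02:
            q2,e2=ik(P2,T,q)
            m=min((q-LO).min(),(HI-q).min(),(q2-LO).min(),(HI-q2).min())
            if e2<.02 and (b is None or m>b[0]): b=(m,q,q2)
    print(yaw,b)
E
```

```text
31 (np.float64(5.361323423624327), array([ 29.5455,  14.1053, -56.0878, 132.8163, 173.4179,  17.586 ,
       108.9143]), array([ 14.1283,  33.3389, -44.8653, 141.8887, 168.6793,  44.9188,
       120.1478]))
-59 (np.float64(22.48391043500942), array([-38.176 ,  32.0916, -18.9489,  95.3159,  58.4956,  91.8468,
       134.6461]), array([-39.0196,  42.4141, -17.9999, 101.717 ,  61.8616,  83.7967,
       120.3922]))
121 (np.float64(30.78244042173212), array([ 17.5166,  45.2798, -38.6031,  76.724 , -28.1071,  83.9776,
        22.6894]), array([ 17.3378,  54.0839, -36.8869,  83.1637, -24.8396,  73.0087,
        31.0893]))
-149 None
```

```bash
cat > path.py <<'E'
from kin import *
o=cur()[2];q0=np.array(o["joints"])
def seg(q,wps,n=8):
    worst=0;M=1e9;mx=0
    (P,t,y)=wps[0]
    for (P2,t2,y2) in wps[1:]:
        for k in range(1,n+1):
            s=k/n;Pp=np.array(P)+s*(np.array(P2)-P);tt=t+s*(t2-t);yy=y+s*(y2-y)
            a,T=foot(Pp,tt,yy);q2,e=ik(a,T,q,.01);mx=max(mx,np.abs(q2-q).max());q=q2;worst=max(worst,e);M=min(M,(q-LO).min(),(HI-q).min())
        print(" ",P2,t2,y2,q.round(0),"err",round(worst,3),"margin",round(M,1),"step",round(mx,0));P,t,y=P2,t2,y2
    return q
# foot param is rigid with tool
f0=[.495,-.1875,.231]
for Y,F in((121,[.58,.08,.28]),(-59,[.55,.1,.28])):
    print(Y);seg(q0,[(f0,52,-3),([.46,-.2,.28],12,-5),(F,12,Y/2),([.5776,.2176,.28],12,Y),([.5776,.2176,.22],57,Y),([.5776,.2176,.14],57,Y),([.5776,.2176,.012],57,Y)])
E
python3 path.py
```

```text
121
  [0.46, -0.2, 0.28] 12 -5 [ 17.  11.   0.  92.  -3.  66. -77.] err 0.034 margin 14.4 step 21.0
  [0.58, 0.08, 0.28] 12 60.5 [ -2.  21. -18.  78.  -1.  72. -48.] err 0.034 margin 14.4 step 21.0
  [0.5776, 0.2176, 0.28] 12 121 [ -7.  25. -34.  75.   2.  82.  -7.] err 0.034 margin 14.4 step 21.0
  [0.5776, 0.2176, 0.22] 57 121 [ 19.  44. -43.  72. -27.  88.  16.] err 0.034 margin 14.4 step 21.0
  [0.5776, 0.2176, 0.14] 57 121 [ 19.  48. -43.  78. -25.  82.  22.] err 0.034 margin 14.4 step 21.0
  [0.5776, 0.2176, 0.012] 57 121 [ 19.  55. -41.  83. -22.  72.  29.] err 0.034 margin 14.4 step 21.0
-59
  [0.46, -0.2, 0.28] 12 -5 [ 17.  11.   0.  92.  -3.  66. -77.] err 0.034 margin 14.4 step 21.0
  [0.55, 0.1, 0.28] 12 -29.5 [ -12.   17.   -3.   84.   10.   71. -137.] err 0.034 margin 14.4 step 21.0
  [0.5776, 0.2176, 0.28] 12 -59 [ -54.   24.   48.   82.   -6.   78. -157.] err 0.034 margin 0.0 step 21.0
  [0.5776, 0.2176, 0.22] 57 -59 [ -84.   45.   76.   85.    5.   73. -157.] err 6.65 margin 0.0 step 21.0
  [0.5776, 0.2176, 0.14] 57 -59 [ -84.   50.   76.   94.   -1.   63. -157.] err 6.859 margin 0.0 step 21.0
  [0.5776, 0.2176, 0.012] 57 -59 [ -88.   61.   76.  109.  -15.   43. -157.] err 6.859 margin 0.0 step 21.0
```

```bash
python3 -c "
from h import *
rel(*foot([.46,-.2,.30],12,-5))"
```

```text
mm [28.1 19.7  7. ] tw [-0.0012 -0.6921  0.0356]
```

Request:
jog_arm:
  targets:
    - {"gripper":5,"translation":[4,3,1],"twist":[0,-0.1,0.005]}
    - {"gripper":5,"translation":[8,6,2],"twist":[0,-0.2,0.01]}
    - {"gripper":5,"translation":[12,9,3],"twist":[0,-0.3,0.015]}
    - {"gripper":5,"translation":[16,12,4],"twist":[0,-0.4,0.02]}
    - {"gripper":5,"translation":[20,15,5],"twist":[0,-0.5,0.025]}
    - {"gripper":5,"translation":[24,18,6],"twist":[0,-0.6,0.03]}
    - {"gripper":5,"translation":[28,20,7],"twist":[0,-0.69,0.036]}
    - {"gripper":5,"translation":[28,20,7],"twist":[0,-0.692,0.036]}

```text
clock: 11.65
tcp_pos: [0.56, -0.2152, 0.3566]
orientation: [179.9, -11.7, -5.5]
ft_force: [0.7, 0.4, -3.3]
finger_gap: 0.158
grasp_force: 45.0
```

```bash
python3 -c "
from h import *
p,R,o=cur();print(p,o['orientation'],o['joints'],o['finger_gap'])
for a in(([.56,.0,.30],12,40),([.5776,.16,.30],12,90),([.5776,.2176,.28],12,121)): rel(*foot(*a))"
```

```text
[ 0.56   -0.2152  0.3566] [179.8768 -11.7422  -5.5078] [ 25.5047  10.6685  -9.824   89.1075  -0.2131  68.8056 -79.4328] 0.15826682679997972
mm [  47.9 -284.6   11.8] tw [ 0.1654  0.0051 -0.7773]
mm [ -27.3 -474.1   -4.2] tw [ 0.3446  0.0052 -1.6314]
mm [ -85.4 -512.8    4. ] tw [ 0.4554  0.0048 -2.1609]
```

Request:
jog_arm:
  targets:
    - {"gripper":5,"translation":[4,-25,1],"twist":[0.022,0,-0.105]}
    - {"gripper":5,"translation":[8,-55,2],"twist":[0.045,0,-0.21]}
    - {"gripper":5,"translation":[13,-85,4],"twist":[0.067,0,-0.32]}
    - {"gripper":5,"translation":[18,-115,5],"twist":[0.09,0,-0.43]}
    - {"gripper":5,"translation":[23,-145,6],"twist":[0.112,0,-0.54]}
    - {"gripper":5,"translation":[28,-175,7],"twist":[0.135,0,-0.65]}
    - {"gripper":5,"translation":[30,-205,8],"twist":[0.16,0,-0.76]}
    - {"gripper":5,"translation":[30,-235,8],"twist":[0.182,0,-0.87]}
    - {"gripper":5,"translation":[25,-265,8],"twist":[0.205,0,-0.98]}
    - {"gripper":5,"translation":[20,-290,7],"twist":[0.23,0,-1.09]}

```text
clock: 12.48
tcp_pos: [0.6063, 0.075, 0.352]
orientation: [-180.0, -11.9, 58.8]
ft_force: [0.8, 0.7, -3.5]
finger_gap: 0.164
grasp_force: 45.0
```

```bash
python3 -c "
from h import *
p,R,o=cur();print(p,o['orientation'],o['joints'],o['finger_gap'])
for a in(([.5776,.2176,.28],12,121),([.5776,.2176,.24],57,121)): print(foot(*a)[0]);rel(*foot(*a))"
```

```text
[0.6063 0.075  0.352 ] [-179.9969  -11.9247   58.8331] [ 13.9043  16.7785 -26.7574  83.146   -1.3515  73.6847 -42.2127] 0.16355287597504128
[0.5271 0.3031 0.3342]
mm [ 147.1 -185.8   49.2] tw [ 0.2248  0.0012 -1.0615]
[0.5618 0.2453 0.3486]
mm [ 119.3 -126.2   28.7] tw [ 0.6287  0.7064 -0.9161]
```

Request:
jog_arm:
  targets:
    - {"gripper":5,"translation":[14,-18,2],"twist":[0.023,0,-0.107]}
    - {"gripper":5,"translation":[29,-37,4],"twist":[0.045,0,-0.214]}
    - {"gripper":5,"translation":[44,-55,8],"twist":[0.068,0,-0.32]}
    - {"gripper":5,"translation":[59,-74,12],"twist":[0.09,0,-0.427]}
    - {"gripper":5,"translation":[74,-93,18],"twist":[0.113,0,-0.533]}
    - {"gripper":5,"translation":[89,-112,24],"twist":[0.136,0,-0.64]}
    - {"gripper":5,"translation":[104,-130,30],"twist":[0.158,0,-0.747]}
    - {"gripper":5,"translation":[119,-150,36],"twist":[0.181,0,-0.853]}
    - {"gripper":5,"translation":[134,-168,42],"twist":[0.203,0,-0.96]}
    - {"gripper":5,"translation":[147,-186,49],"twist":[0.225,0,-1.06]}

```text
clock: 13.32
tcp_pos: [0.5288, 0.3017, 0.3347]
orientation: [180.0, -11.9, 120.8]
ft_force: [0.2, 0.6, -3.3]
finger_gap: 0.166
grasp_force: 45.0
```

```bash
python3 -c "
from h import *
p,R,o=cur();print(p,o['orientation'],o['joints'])
for a in(([.5776,.2176,.27],57,121),): print(foot(*a)[0]);rel(*foot(*a))"
```

```text
[0.5288 0.3017 0.3347] [179.9902 -11.865  120.7995] [ -0.1513  25.4719 -42.0048  76.7627   5.0348  82.024   -8.8335]
[0.5618 0.2453 0.3786]
mm [-55.   -0.6 -56.3] tw [ 0.0022  0.7878 -0.0029]
```

Request:
jog_arm:
  targets:
    - {"gripper":5,"translation":[-6,0,-8],"twist":[0,0.1,0]}
    - {"gripper":5,"translation":[-12,0,-16],"twist":[0,0.2,0]}
    - {"gripper":5,"translation":[-19,0,-24],"twist":[0,0.3,0]}
    - {"gripper":5,"translation":[-27,0,-32],"twist":[0,0.4,0]}
    - {"gripper":5,"translation":[-35,0,-39],"twist":[0,0.5,0]}
    - {"gripper":5,"translation":[-43,0,-46],"twist":[0,0.6,0]}
    - {"gripper":5,"translation":[-50,0,-52],"twist":[0,0.7,0]}
    - {"gripper":5,"translation":[-55,0,-56],"twist":[0,0.78,0]}
    - {"gripper":5,"translation":[-55,0,-56],"twist":[0,0.788,0]}
    - {"gripper":5,"translation":[-55,0,-56],"twist":[0,0.788,0]}

```text
clock: 14.15
tcp_pos: [0.5634, 0.2423, 0.3764]
orientation: [-179.7, -57.1, 120.1]
ft_force: [-1.6, 0.9, -2.5]
finger_gap: 0.162
grasp_force: 45.0
```

```bash
cat >> h.py <<'E'
def chk():
    redbar();p,R,o=cur();print(p,o['orientation'],o['joints'],o['finger_gap'],o['ft_force'])
    f=p+R.apply(K);kz=R.apply(tilt(57,0).inv().apply([0,0,1]));ky=R.apply([0,-1,0]);b=f+.215*kz;print('foot',f,'kz',kz,'ky',ky);print('bar',proj('scene',[b,b+.05*ky,b-.05*ky]),proj('side',[b,b+.05*ky,b-.05*ky]),'foot',proj('scene',f),proj('side',f))
E
python3 -c "
from h import *
chk()
from workcell import get_image
A=[]
for n,(x0,y0,w,h) in(('side',(215,60,100,150)),('scene',(330,50,100,150))):
    A.append(cv2.resize(cv2.convertScaleAbs(get_image(n)['img'][y0:y0+h,x0:x0+w],alpha=1.7),None,fx=3.9,fy=3.9,interpolation=cv2.INTER_CUBIC))
cv2.imwrite('pics/d.png',np.hstack(A))"
```

```text
scene [([404, 95, 24, 20, 91], [415.58, 104.64]), ([38, 198, 18, 19, 158], [46.92, 204.03]), ([0, 224, 57, 27, 739], [28.71, 239.43]), ([345, 231, 39, 28, 719], [363.32, 244.13]), ([421, 231, 20, 17, 255], [430.38, 239.31])]
side [([226, 113, 44, 6, 181], [247.58, 115.11]), ([234, 197, 36, 24, 500], [251.85, 209.03]), ([188, 231, 22, 18, 278], [197.93, 238.69])]
[0.5615 0.2459 0.3795] [179.7936 -56.9699 120.8639] [ 23.9731  43.8044 -49.9496  69.1319 -23.6687  91.766   12.2511] 0.1614338708205717 [-0.2967  0.7694 -3.5118]
foot [0.5773 0.2182 0.2709] kz [-0.002  -0.0006  1.    ] ky [-0.8599 -0.5104 -0.002 ]
bar [[416.2555 103.8103]
 [404.8196  94.4224]
 [428.1792 113.5988]] [[248.2069 116.363 ]
 [270.498  117.4867]
 [226.2002 115.2535]] foot [[406.926  160.6533]] [[256.6072 198.4491]]
```

View pics/d.png

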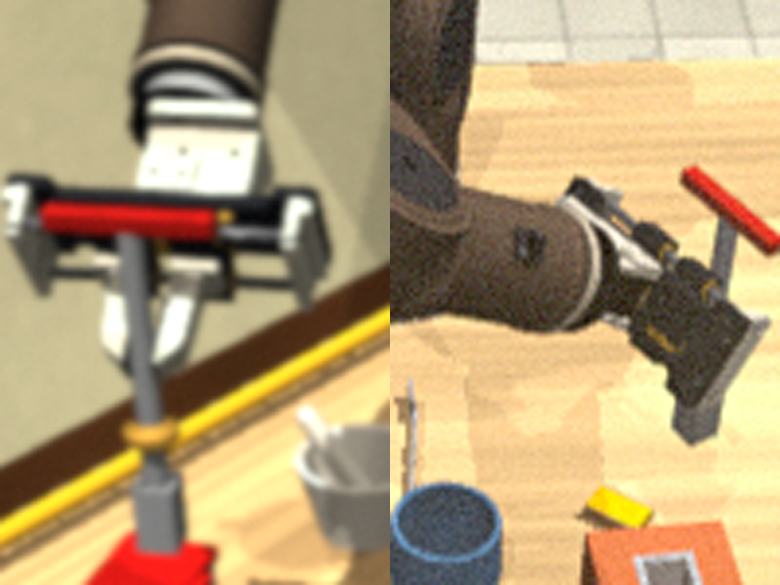

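Request:
jog_arm:
  targets:
    - {"gripper":5,"translation":[-21,0,14],"twist":[0,0,0]}
    - {"gripper":5,"translation":[-46,0,30],"twist":[0,0,0]}
    - {"gripper":5,"translation":[-71,0,46],"twist":[0,0,0]}
    - {"gripper":5,"translation":[-96,0,62],"twist":[0,0,0]}
    - {"gripper":5,"translation":[-116,0,75],"twist":[0,0,0]}
    - {"gripper":5,"translation":[-126,0,82],"twist":[0,0,0]}
    - {"gripper":5,"translation":[-126,0,82],"twist":[0,0,0]}
    - {"gripper":5,"translation":[-126,0,82],"twist":[0,0,0]}

```text
clock: 15.02
tcp_pos: [0.5617, 0.2476, 0.2301]
orientation: [179.7, -57.0, 121.0]
ft_force: [-0.7, -0.1, -3.2]
finger_gap: 0.164
grasp_force: 45.0
```

```bash
python3 -c "
from h import *
chk();rel(*foot([.5776,.2176,.05],57,121));rel(*foot([.5776,.2176,.012],57,121))"
```

```text
scene [([400, 134, 22, 21, 85], [410.78, 143.88]), ([38, 198, 18, 19, 158], [46.92, 204.03]), ([0, 224, 57, 27, 791], [27.41, 239.09]), ([344, 232, 40, 28, 662], [363.09, 245.05]), ([421, 232, 20, 16, 252], [430.38, 239.33])]
side [([233, 171, 41, 7, 189], [252.96, 174.01]), ([234, 201, 20, 19, 226], [244.52, 211.76]), ([188, 231, 22, 18, 282], [197.9, 238.85])]
[0.5623 0.2477 0.2311] [179.4883 -56.9373 121.1822] [ 24.099   50.93   -47.6828  78.346  -19.6711  80.2468  21.0491] 0.16353063852365413 [ 0.1674 -0.2945 -2.89  ]
foot [0.5785 0.2201 0.1226] kz [-0.0047 -0.0016  1.    ] ky [-0.8594 -0.5113 -0.0049]
bar [[410.1461 144.3948]
 [399.645  134.969 ]
 [421.0625 154.1934]] [[253.6275 175.061 ]
 [274.352  176.4973]
 [233.144  173.6415]] foot [[402.1339 193.567 ]] [[260.745  246.1894]]
mm [-61.8  -2.   38.1] tw [0.0063 0.0011 0.0017]
mm [-93.7  -2.2  58.8] tw [0.0063 0.0011 0.0017]
```

Request:
jog_arm:
  targets:
    - {"gripper":5,"translation":[-12,0,8],"twist":[0,0,0]}
    - {"gripper":5,"translation":[-24,-1,15],"twist":[0,0,0]}
    - {"gripper":5,"translation":[-36,-1,23],"twist":[0,0,0]}
    - {"gripper":5,"translation":[-48,-1,30],"twist":[0,0,0]}
    - {"gripper":5,"translation":[-58,-1,36],"twist":[0,0,0]}
    - {"gripper":5,"translation":[-62,-1,38],"twist":[0,0,0]}
    - {"gripper":5,"translation":[-62,-1,38],"twist":[0,0,0]}

```text
clock: 15.7
tcp_pos: [0.5617, 0.2442, 0.154]
orientation: [-180.0, -57.0, 120.7]
ft_force: [0.2, -0.5, -4.2]
finger_gap: 0.161
grasp_force: 45.0
```

Request:
jog_arm:
  targets:
    - {"gripper":5,"translation":[-4,0,2.5],"twist":[0,0,0]}
    - {"gripper":5,"translation":[-8,0,5],"twist":[0,0,0]}
    - {"gripper":5,"translation":[-12,0,7.5],"twist":[0,0,0]}
    - {"gripper":5,"translation":[-12,0,7.5],"twist":[0,0,0]}

```text
clock: 16.03
tcp_pos: [0.5622, 0.2445, 0.1412]
orientation: [179.8, -57.0, 120.9]
ft_force: [2.0, 1.0, -4.8]
finger_gap: 0.163
grasp_force: 45.1
```

Request:
jog_arm:
  targets:
    - {"gripper":5,"translation":[-2.5,0,1.6],"twist":[0,0,0]}
    - {"gripper":5,"translation":[-5,0,3.2],"twist":[0,0,0]}
    - {"gripper":5,"translation":[-7.5,0,4.8],"twist":[0,0,0]}
    - {"gripper":5,"translation":[-7.5,0,4.8],"twist":[0,0,0]}

```text
clock: 16.37
tcp_pos: [0.5623, 0.2443, 0.1323]
orientation: [179.8, -57.0, 120.8]
ft_force: [1.9, 1.7, -5.0]
finger_gap: 0.161
grasp_force: 45.1
```

Request:
jog_arm:
  targets:
    - {"gripper":5,"translation":[-2.5,0,1.6],"twist":[0,0,0]}
    - {"gripper":5,"translation":[-5,0,3.2],"twist":[0,0,0]}
    - {"gripper":5,"translation":[-7.5,0,4.8],"twist":[0,0,0]}
    - {"gripper":5,"translation":[-7.5,0,4.8],"twist":[0,0,0]}

```text
clock: 16.7
tcp_pos: [0.5622, 0.2443, 0.1233]
orientation: [179.9, -57.0, 120.8]
ft_force: [2.1, 1.7, -4.9]
finger_gap: 0.161
grasp_force: 45.1
```

Request:
jog_arm:
  targets:
    - {"gripper":5,"translation":[-1.5,0,1],"twist":[0,0,0]}
    - {"gripper":5,"translation":[-3,0,2],"twist":[0,0,0]}
    - {"gripper":5,"translation":[-3,0,2],"twist":[0,0,0]}

```text
clock: 16.95
tcp_pos: [0.5622, 0.2444, 0.1201]
orientation: [179.8, -57.0, 120.9]
ft_force: [1.3, 1.6, -4.7]
finger_gap: 0.162
grasp_force: 45.1
```

Request:
jog_arm:
  targets:
    - {"gripper":5,"translation":[-0.8,0,0.5],"twist":[0,0,0]}
    - {"gripper":5,"translation":[-1.6,0,1],"twist":[0,0,0]}
    - {"gripper":5,"translation":[-1.6,0,1],"twist":[0,0,0]}

```text
clock: 17.2
tcp_pos: [0.5623, 0.2451, 0.1198]
orientation: [179.7, -57.1, 121.0]
ft_force: [1.8, 0.4, 3.6]
finger_gap: 0.164
grasp_force: 45.0
```

Request:
jog_arm:
  targets:
    - {"gripper":45,"translation":[0,0,0],"twist":[0,0,0]}
    - {"gripper":45,"translation":[0,0,0],"twist":[0,0,0]}
    - {"gripper":45,"translation":[0,0,0],"twist":[0,0,0]}
    - {"gripper":45,"translation":[0,0,0],"twist":[0,0,0]}
    - {"gripper":45,"translation":[0,0,0],"twist":[0,0,0]}
    - {"gripper":45,"translation":[0,0,-10],"twist":[0,0,0]}
    - {"gripper":45,"translation":[0,0,-30],"twist":[0,0,0]}
    - {"gripper":45,"translation":[0,0,-60],"twist":[0,0,0]}
    - {"gripper":60,"translation":[0,0,-95],"twist":[0,0,0]}
    - {"gripper":100,"translation":[0,0,-130],"twist":[0,0,0]}
  grip_force: 30

```text
clock: 18.03
tcp_pos: [0.6181, 0.149, 0.1905]
orientation: [179.9, -57.0, 120.9]
ft_force: [0.7, -0.9, -0.4]
finger_gap: 0.55
grasp_force: 0.0
```

```bash
python3 -c "
from h import *
redbar();p,R,o=cur();print(p,o['orientation'],o['joints'],o['finger_gap'])
for b in ([.5776,.2176,.227],):
    for yaw in(31,):
        y=.05*np.array([-np.sin(np.radians(121-90)),np.cos(np.radians(121-90)),0]);y2=np.array([np.cos(np.radians(31)),np.sin(np.radians(31)),0])*.05;print(proj('scene',[b,b+y,b-y,b+y2,b-y2]),proj('side',[b,b+y,b-y,b+y2,b-y2]))
"
```

```text
scene [([396, 161, 21, 20, 82], [405.62, 170.52]), ([38, 198, 18, 19, 157], [46.92, 204.07]), ([0, 224, 57, 27, 801], [27.16, 239.1]), ([344, 231, 40, 29, 701], [363.61, 244.18]), ([421, 232, 20, 16, 256], [430.41, 239.38])]
side [([234, 197, 43, 23, 570], [253.73, 208.39]), ([188, 231, 22, 18, 290], [198.15, 238.9])]
[0.6225 0.1454 0.1916] [179.4179 -56.689  120.7636] [ 26.5122  57.6458 -43.894   66.8315 -15.5978  89.6573  24.827 ] 0.6339680162301943
[[405.0484 170.8744]
 [417.5456 164.7703]
 [392.2649 177.1183]
 [415.3258 180.668 ]
 [395.1383 161.4309]] [[258.2587 213.0561]
 [253.0286 224.9579]
 [263.1363 201.9563]
 [238.8024 211.6299]
 [277.9304 214.4981]]
```

```bash
cat > p2.py <<'E'
import h;from kin import *
import path as _p if 0 else None
E
python3 - <<'E'
from kin import *
p,R,o=cur();q=np.array(o["joints"]);M=1e9
w=[(p,57,121),([.63,.12,.36],40,100),([.5776,.2176,.36],0,31),([.5776,.2176,.202],0,31),([.5776,.2176,.202],0,95),([.5776,.2176,.202],0,-15),([.5776,.2176,.40],0,0),([.52,.03,.42],0,0),([.522,.033,.19],0,0)]
for a,b in zip(w,w[1:]):
    for s in np.linspace(0,1,9)[1:]:
        q2,e=ik(np.array(a[0])+s*(np.array(b[0])-a[0]),tilt(a[1]+s*(b[1]-a[1]),a[2]+s*(b[2]-a[2])),q,.01);M=min(M,(q2-LO).min(),(HI-q2).min());q=q2
    print(b,q.round(),round(e,3),round(M,1))
rel([.63,.12,.36],tilt(40,100));rel([.5776,.2176,.36],down(31))
E
```

```text
([0.63, 0.12, 0.36], 40, 100) [ 26.  35. -41.  69. -18.  84.   3.] 0.001 27.1
([0.5776, 0.2176, 0.36], 0, 31) [-13.  23. -21.  71.   8.  87. -91.] 0.004 27.1
([0.5776, 0.2176, 0.202], 0, 31) [-11.  27. -21.  89.  10.  67. -94.] 0.001 27.1
([0.5776, 0.2176, 0.202], 0, 95) [ -2.  30. -36.  87.  18.  69. -36.] 0.001 27.1
([0.5776, 0.2176, 0.202], 0, -15) [ -18.   25.  -11.   90.    5.   66. -135.] 0.002 21.9
([0.5776, 0.2176, 0.4], 0, 0) [ -18.   22.  -13.   66.    5.   92. -119.] 0.002 21.9
([0.52, 0.03, 0.42], 0, 0) [  -2.   11.  -10.   79.    2.   90. -101.] 0.001 21.9
([0.522, 0.033, 0.19], 0, 0) [  -1.   16.  -11.  105.    4.   59. -103.] 0.001 21.9
mm [ 126.6   -5.4 -114. ] tw [-0.2617 -0.2892  0.2402]
mm [187.4  -1.5 -21.4] tw [-0.7614 -0.7791  1.421 ]
```

```bash
python3 -c "
from h import *
rel([.64,.10,.26],tilt(57,121));rel([.64,.08,.40],tilt(40,100));rel([.5776,.2176,.40],down(31))"
```

```text
mm [ 30.8  -7.5 -77.7] tw [ 0.0136  0.0054 -0.0022]
mm [ 138.3  -16.8 -169.1] tw [-0.2617 -0.2892  0.2402]
mm [220.8  -1.3 -43.4] tw [-0.7614 -0.7791  1.421 ]
```

Request:
jog_arm:
  targets:
    - {"gripper":100,"translation":[10,-3,-25],"twist":[0,0,0]}
    - {"gripper":100,"translation":[20,-5,-52],"twist":[0,0,0]}
    - {"gripper":100,"translation":[31,-7,-78],"twist":[0,0,0]}
    - {"gripper":100,"translation":[55,-9,-100],"twist":[-0.06,-0.07,0.05]}
    - {"gripper":100,"translation":[80,-11,-122],"twist":[-0.12,-0.13,0.11]}
    - {"gripper":100,"translation":[105,-13,-142],"twist":[-0.17,-0.19,0.16]}
    - {"gripper":100,"translation":[130,-15,-162],"twist":[-0.22,-0.25,0.21]}
    - {"gripper":100,"translation":[138,-17,-169],"twist":[-0.26,-0.29,0.24]}

```text
clock: 18.8
tcp_pos: [0.6374, 0.0855, 0.404]
orientation: [179.8, -39.9, 100.4]
ft_force: [0.1, 1.1, 1.2]
finger_gap: 0.999
grasp_force: 0.0
```

```bash
python3 -c "
from h import *
redbar();p,R,o=cur();print(p,o['orientation'],o['joints']);rel([.5776,.2176,.38],down(31))"
```

```text
scene [([396, 161, 21, 20, 79], [405.77, 170.67]), ([38, 198, 18, 19, 157], [46.92, 203.97]), ([0, 224, 57, 27, 730], [28.64, 239.45]), ([344, 230, 40, 30, 718], [363.19, 244.21]), ([421, 231, 20, 17, 259], [430.45, 239.3])]
side [([234, 197, 43, 23, 556], [253.97, 208.1]), ([188, 231, 22, 17, 279], [198.19, 238.55])]
[0.6365 0.0861 0.4035] [179.7582 -39.8908 100.6671] [ 30.4487  34.7476 -40.7961  64.2644 -17.8761  91.5834   5.0403]
mm [ 92.4 -34.  107.7] tw [-0.4188 -0.6093  1.1625]
```

Request:
jog_arm:
  targets:
    - {"gripper":100,"translation":[8,-3,9],"twist":[-0.035,-0.05,0.096]}
    - {"gripper":100,"translation":[16,-6,18],"twist":[-0.07,-0.1,0.193]}
    - {"gripper":100,"translation":[24,-9,27],"twist":[-0.105,-0.152,0.29]}
    - {"gripper":100,"translation":[32,-12,36],"twist":[-0.14,-0.203,0.387]}
    - {"gripper":100,"translation":[40,-15,45],"twist":[-0.175,-0.254,0.484]}
    - {"gripper":100,"translation":[48,-18,54],"twist":[-0.21,-0.305,0.581]}
    - {"gripper":100,"translation":[56,-21,64],"twist":[-0.244,-0.355,0.678]}
    - {"gripper":100,"translation":[64,-24,74],"twist":[-0.28,-0.406,0.775]}
    - {"gripper":100,"translation":[72,-27,84],"twist":[-0.314,-0.457,0.872]}
    - {"gripper":100,"translation":[80,-30,94],"twist":[-0.35,-0.508,0.969]}

```text
clock: 19.73
tcp_pos: [0.5843, 0.1989, 0.3763]
orientation: [-176.2, -5.6, 41.6]
ft_force: [0.4, -0.1, -0.4]
finger_gap: 0.999
grasp_force: 0.0
```

```bash
python3 -c "
from h import *
p,R,o=cur();print(p,o['orientation'],o['joints']);rel([.5776,.2176,.30],down(31))"
```

```text
[0.5843 0.1989 0.3763] [-176.2197   -5.6233   41.6129] [ -2.4358  19.3176 -25.8249  75.5388   3.2112  82.4831 -75.1562]
mm [ -0.1 -13.3  77.7] tw [-0.0748 -0.0917  0.1883]
```

Request:
jog_arm:
  targets:
    - {"gripper":70,"translation":[0,-7,25],"twist":[-0.037,-0.046,0.094]}
    - {"gripper":70,"translation":[0,-13,50],"twist":[-0.075,-0.092,0.188]}
    - {"gripper":70,"translation":[0,-13,70],"twist":[-0.075,-0.092,0.188]}
    - {"gripper":70,"translation":[0,-13,78],"twist":[-0.075,-0.092,0.188]}
    - {"gripper":70,"translation":[0,-13,78],"twist":[-0.075,-0.092,0.188]}
    - {"gripper":70,"translation":[0,-13,78],"twist":[-0.075,-0.092,0.188]}

```text
clock: 20.23
tcp_pos: [0.5789, 0.2165, 0.3003]
orientation: [-179.9, -0.1, 31.2]
ft_force: [0.5, -0.3, 0.4]
finger_gap: 0.706
grasp_force: 0.0
```

```bash
python3 -c "
from h import *
p,R,o=cur();print(p,o['orientation'],o['joints']);rel([.5776,.2176,.202],down(31))
d=snap('w3');g=lambda X:X
def fp(X):
    v=d['R']@np.array(X)+d['t'];r=np.hypot(*v[:2]);return d['mtx'][:2,2]+309.7*np.arctan2(r,v[2])*v[:2]/r
im=d['img'].astype(int);m=((im[...,2]>90)&(im[...,2]>2.6*im[...,1])&(im[...,2]>2.6*im[...,0])).astype('uint8')
k,l,st,ce=cv2.connectedComponentsWithStats(m);print([(st[i].tolist(),ce[i].round(1)) for i in range(1,k) if st[i,4]>60])
e=.05*np.array([np.cos(np.radians(31)),np.sin(np.radians(31)),0]);c=np.array([.5776,.2176,.234])
print(fp(c),fp(c+e),fp(c-e), fp(c-[0,0,.0188]))
"
```

```text
[0.5789 0.2165 0.3003] [-179.8713   -0.11     31.2441] [ -9.728   22.7463 -23.2417  80.3521   8.8232  78.6009 -91.8307]
mm [-0.7 -1.4 98.3] tw [-0.0022 -0.0019  0.0043]
[([325, 0, 51, 43, 1828], array([350.3,  20.3])), ([439, 70, 75, 73, 3764], array([475.8, 107.1])), ([315, 136, 16, 109, 1546], array([322.4, 188.5]))]
[323.9583 196.0818] [324.1573 137.7933] [323.7962 248.3375] [324.1028 190.0028]
```

Request:
jog_arm:
  targets:
    - {"gripper":70,"translation":[0,-1,30],"twist":[0,0,0]}
    - {"gripper":65,"translation":[0,-1,55],"twist":[0,0,0]}
    - {"gripper":55,"translation":[0,-1,75],"twist":[0,0,0]}
    - {"gripper":50,"translation":[0,-1,90],"twist":[0,0,0]}
    - {"gripper":40,"translation":[0,-1,98],"twist":[0,0,0]}
    - {"gripper":25,"translation":[0,-1,98],"twist":[0,0,0]}
    - {"gripper":10,"translation":[0,-1,98],"twist":[0,0,0]}
    - {"gripper":5,"translation":[0,-1,98],"twist":[0,0,0]}
    - {"gripper":5,"translation":[0,-1,98],"twist":[0,0,0]}
    - {"gripper":5,"translation":[0,-1,98],"twist":[0,0,0]}
  grip_force: 30

```text
clock: 21.12
tcp_pos: [0.5789, 0.2191, 0.2037]
orientation: [-179.9, -0.3, 31.3]
ft_force: [0.7, 0.1, 4.0]
finger_gap: 0.128
grasp_force: 30.0
```

Request:
jog_arm:
  targets:
    - {"gripper":5,"translation":[0,0,0],"twist":[0,0,0]}
    - {"gripper":5,"translation":[0,0,0],"twist":[0,0,0]}

```text
clock: 21.28
tcp_pos: [0.5798, 0.2197, 0.2049]
orientation: [-179.9, -0.4, 31.3]
ft_force: [-0.1, -0.6, 11.4]
finger_gap: 0.058
grasp_force: 5.5
```

Request:
jog_arm:
  targets:
    - {"gripper":45,"translation":[0,0,-3],"twist":[0,0,0]}
    - {"gripper":45,"translation":[0,0,-3],"twist":[0,0,0]}
    - {"gripper":45,"translation":[0,0,-3],"twist":[0,0,0]}
    - {"gripper":45,"translation":[0,0,-3],"twist":[0,0,0]}
    - {"gripper":45,"translation":[0,0,-3],"twist":[0,0,0]}
    - {"gripper":45,"translation":[0,0,3],"twist":[0,0,0]}
    - {"gripper":45,"translation":[0,0,8],"twist":[0,0,0]}
    - {"gripper":45,"translation":[0,0,13],"twist":[0,0,0]}
    - {"gripper":45,"translation":[0,0,13],"twist":[0,0,0]}

```text
clock: 22.03
tcp_pos: [0.5775, 0.2184, 0.1878]
orientation: [-179.9, -0.0, 31.3]
ft_force: [0.8, 0.6, -0.8]
finger_gap: 0.448
grasp_force: 0.0
```

```bash
python3 -c "
from h import *
redbar();p,R,o=cur();print(p,o['orientation'],o['ft_force'],o['finger_gap']);rel([.5776,.2176,.190],down(31))"
```

```text
scene [([410, 174, 7, 7, 24], [412.79, 177.12]), ([38, 198, 18, 19, 158], [46.92, 204.03]), ([0, 224, 57, 27, 742], [28.53, 239.4]), ([344, 231, 40, 28, 723], [363.08, 244.18]), ([421, 231, 20, 17, 260], [430.5, 239.32])]
side [([265, 206, 4, 5, 16], [266.5, 208.19]), ([235, 215, 14, 4, 32], [241.78, 216.41]), ([188, 231, 22, 18, 282], [197.8, 238.96])]
[0.5781 0.2187 0.189 ] [-179.8671   -0.1308   31.2739] [0.1055 0.1267 0.6297] 0.45091210958972616
mm [-1.   0.7 -1. ] tw [-0.0023 -0.0023  0.0048]
```

Request:
jog_arm:
  targets:
    - {"gripper":5,"translation":[0,0,0],"twist":[0,0,0]}
    - {"gripper":5,"translation":[0,0,0],"twist":[0,0,0]}
    - {"gripper":5,"translation":[0,0,0],"twist":[0,0,0]}
    - {"gripper":5,"translation":[0,0,0],"twist":[0,0,0]}
    - {"gripper":5,"translation":[0,0,0],"twist":[0,0,0]}
    - {"gripper":5,"translation":[0,0,0],"twist":[0,0,0]}
  grip_force: 30

```text
clock: 22.63
tcp_pos: [0.5784, 0.2189, 0.1897]
orientation: [-179.9, -0.2, 31.3]
ft_force: [-0.6, -0.4, 1.3]
finger_gap: 0.152
grasp_force: 30.0
```

Request:
jog_arm:
  targets:
    - {"gripper":5,"translation":[0,0,0],"twist":[0,0,0]}
    - {"gripper":5,"translation":[0,0,0],"twist":[0,0,0]}
    - {"gripper":5,"translation":[0,0,0],"twist":[0,0,0]}

```text
clock: 22.88
tcp_pos: [0.5785, 0.2189, 0.1897]
orientation: [-179.9, -0.2, 31.3]
ft_force: [-0.1, 0.0, 1.9]
finger_gap: 0.151
grasp_force: 30.0
```

Request:
jog_arm:
  targets:
    - {"gripper":5,"translation":[0,0,0],"twist":[0,0,-0.04]}
    - {"gripper":5,"translation":[0,0,0],"twist":[0,0,-0.1]}
    - {"gripper":5,"translation":[0,0,0],"twist":[0,0,-0.16]}
    - {"gripper":5,"translation":[0,0,0],"twist":[0,0,-0.22]}
    - {"gripper":5,"translation":[0,0,0],"twist":[0,0,-0.28]}
    - {"gripper":5,"translation":[0,0,0],"twist":[0,0,-0.34]}
    - {"gripper":5,"translation":[0,0,0],"twist":[0,0,-0.4]}
    - {"gripper":5,"translation":[0,0,0],"twist":[0,0,-0.46]}
    - {"gripper":5,"translation":[0,0,0],"twist":[0,0,-0.52]}
    - {"gripper":5,"translation":[0,0,0],"twist":[0,0,-0.58]}
  grip_force: 40

```text
clock: 23.72
tcp_pos: [0.5788, 0.2188, 0.1897]
orientation: [180.0, -0.3, 64.7]
ft_force: [1.4, -0.5, 0.5]
finger_gap: 0.148
grasp_force: 40.0
```

```bash
python3 -c "
from h import *
p,R,o=cur();print(p,o['orientation'],o['ft_force'],o['moment'],o['finger_gap'],o['joints'])"
```

```text
[0.5788 0.2188 0.1897] [179.961   -0.2533  64.653 ] [ 1.364  -0.5476  0.5202] [-0.1124 -0.3438 -0.1267] 0.1480529787450021 [ -4.9756  27.8916 -30.5496  89.8744  14.9603  66.1191 -63.9881]
```

Request:
jog_arm:
  targets:
    - {"gripper":5,"translation":[0,0,0],"twist":[0,0,-0.05]}
    - {"gripper":5,"translation":[0,0,0],"twist":[0,0,-0.1]}
    - {"gripper":5,"translation":[0,0,0],"twist":[0,0,-0.15]}
    - {"gripper":5,"translation":[0,0,0],"twist":[0,0,-0.2]}
    - {"gripper":5,"translation":[0,0,0],"twist":[0,0,-0.25]}
    - {"gripper":5,"translation":[0,0,0],"twist":[0,0,-0.28]}
    - {"gripper":5,"translation":[0,0,0],"twist":[0,0,-0.28]}

```text
clock: 24.3
tcp_pos: [0.5788, 0.2188, 0.1897]
orientation: [179.9, -0.2, 80.6]
ft_force: [1.1, -1.1, 1.6]
finger_gap: 0.151
grasp_force: 40.0
```

```bash
python3 -c "
from h import *
p,R,o=cur();print(p,o['orientation'],o['ft_force'],o['moment'],o['finger_gap'],o['joints'])"
```

```text
[0.5788 0.2188 0.1897] [179.9001  -0.2359  80.6067] [ 1.0958 -1.1     1.5747] [-0.1106 -0.4487 -0.1206] 0.15136527630711563 [ -2.6483  28.6657 -34.2579  89.6636  16.9805  66.7189 -49.7208]
```

Not at the stop yet; moment still the friction value.

Request:
jog_arm:
  targets:
    - {"gripper":5,"translation":[0,0,0],"twist":[0,0,-0.03]}
    - {"gripper":5,"translation":[0,0,0],"twist":[0,0,-0.06]}
    - {"gripper":5,"translation":[0,0,0],"twist":[0,0,-0.09]}
    - {"gripper":5,"translation":[0,0,0],"twist":[0,0,-0.12]}
    - {"gripper":5,"translation":[0,0,0],"twist":[0,0,-0.12]}

```text
clock: 24.72
tcp_pos: [0.5787, 0.2188, 0.1897]
orientation: [179.9, -0.2, 87.4]
ft_force: [1.3, -0.7, 1.3]
finger_gap: 0.153
grasp_force: 40.0
```

```bash
python3 -c "
from h import *
p,R,o=cur();print(p,o['orientation'],o['ft_force'],o['moment'],o['finger_gap'])"
```

```text
[0.5787 0.2188 0.1897] [179.88    -0.2165  87.4226] [ 1.3223 -0.6623  1.2644] [-0.013  -0.4257 -0.0113] 0.15340663459101944
```

Request:
jog_arm:
  targets:
    - {"gripper":5,"translation":[0,0,0],"twist":[0,0,-0.03]}
    - {"gripper":5,"translation":[0,0,0],"twist":[0,0,-0.06]}
    - {"gripper":5,"translation":[0,0,0],"twist":[0,0,-0.08]}

```text
clock: 24.97
tcp_pos: [0.5786, 0.2189, 0.1897]
orientation: [179.9, -0.2, 92.0]
ft_force: [0.8, -0.6, 1.6]
finger_gap: 0.148
grasp_force: 40.2
```

```bash
python3 -c "
from h import *
redbar();p,R,o=cur();print(p,o['orientation'],o['ft_force'],o['moment'],o['finger_gap'])"
```

```text
scene [([38, 198, 18, 19, 158], [46.92, 204.03]), ([0, 224, 57, 27, 735], [28.72, 239.43]), ([344, 231, 40, 28, 725], [363.09, 244.21]), ([421, 232, 20, 16, 258], [430.45, 239.33])]
side [([234, 200, 23, 23, 212], [243.74, 212.3]), ([188, 231, 22, 18, 291], [198.12, 239.06])]
[0.5786 0.2189 0.1897] [179.8732  -0.2123  91.9334] [0.4645 0.2226 1.986 ] [-0.0591 -0.3564 -0.3674] 0.15069103024315275
```

Request:
jog_arm:
  targets:
    - {"gripper":5,"translation":[0,0,0],"twist":[0,0,-0.03]}
    - {"gripper":5,"translation":[0,0,0],"twist":[0,0,-0.05]}
    - {"gripper":5,"translation":[0,0,0],"twist":[0,0,-0.05]}

```text
clock: 25.32
tcp_pos: [0.5785, 0.2188, 0.1897]
orientation: [179.9, -0.2, 94.9]
ft_force: [1.0, -0.0, 3.0]
finger_gap: 0.15
grasp_force: 40.8
```

```bash
python3 -c "
from h import *
p,R,o=cur();print(p,o['orientation'],o['ft_force'],o['moment'],o['finger_gap'])"
```

```text
[0.5785 0.2188 0.1897] [179.8676  -0.2004  94.852 ] [ 0.9937 -0.0264  2.9958] [ 0.0316 -0.4131 -0.6382] 0.15006169916397544
```

Request:
jog_arm:
  targets:
    - {"gripper":5,"translation":[0,0,0],"twist":[0,0,0.06]}
    - {"gripper":5,"translation":[0,0,0],"twist":[0,0,0.14]}
    - {"gripper":5,"translation":[0,0,0],"twist":[0,0,0.22]}
    - {"gripper":5,"translation":[0,0,0],"twist":[0,0,0.3]}
    - {"gripper":5,"translation":[0,0,0],"twist":[0,0,0.38]}
    - {"gripper":5,"translation":[0,0,0],"twist":[0,0,0.46]}
    - {"gripper":5,"translation":[0,0,0],"twist":[0,0,0.54]}
    - {"gripper":5,"translation":[0,0,0],"twist":[0,0,0.62]}
    - {"gripper":5,"translation":[0,0,0],"twist":[0,0,0.7]}
    - {"gripper":5,"translation":[0,0,0],"twist":[0,0,0.78]}

```text
clock: 26.15
tcp_pos: [0.5784, 0.219, 0.1897]
orientation: [-180.0, -0.2, 49.9]
ft_force: [1.3, -0.7, 2.9]
finger_gap: 0.149
grasp_force: 40.0
```

Request:
jog_arm:
  targets:
    - {"gripper":5,"translation":[0,0,0],"twist":[0,0,0.08]}
    - {"gripper":5,"translation":[0,0,0],"twist":[0,0,0.16]}
    - {"gripper":5,"translation":[0,0,0],"twist":[0,0,0.24]}
    - {"gripper":5,"translation":[0,0,0],"twist":[0,0,0.32]}
    - {"gripper":5,"translation":[0,0,0],"twist":[0,0,0.4]}
    - {"gripper":5,"translation":[0,0,0],"twist":[0,0,0.48]}
    - {"gripper":5,"translation":[0,0,0],"twist":[0,0,0.56]}
    - {"gripper":5,"translation":[0,0,0],"twist":[0,0,0.64]}
    - {"gripper":5,"translation":[0,0,0],"twist":[0,0,0.7]}
    - {"gripper":5,"translation":[0,0,0],"twist":[0,0,0.7]}

```text
clock: 26.98
tcp_pos: [0.5784, 0.2191, 0.1897]
orientation: [-179.8, -0.2, 9.9]
ft_force: [0.8, -0.3, 1.9]
finger_gap: 0.149
grasp_force: 40.0
```

```bash
python3 -c "
from h import *
p,R,o=cur();print(p,o['orientation'],o['ft_force'],o['moment'],o['finger_gap'],o['joints'])"
```

```text
[0.5784 0.2191 0.1897] [-179.8219   -0.1562    9.8943] [ 0.8355 -0.3122  1.86  ] [ 0.0041 -0.2998 -0.0069] 0.14867096218372228 [ -13.2064   25.9034  -18.0523   90.6471    8.4907   64.6047 -113.2873]
```

Request:
jog_arm:
  targets:
    - {"gripper":5,"translation":[0,0,0],"twist":[0,0,0.05]}
    - {"gripper":5,"translation":[0,0,0],"twist":[0,0,0.1]}
    - {"gripper":5,"translation":[0,0,0],"twist":[0,0,0.15]}
    - {"gripper":5,"translation":[0,0,0],"twist":[0,0,0.2]}
    - {"gripper":5,"translation":[0,0,0],"twist":[0,0,0.25]}
    - {"gripper":5,"translation":[0,0,0],"twist":[0,0,0.28]}
    - {"gripper":5,"translation":[0,0,0],"twist":[0,0,0.28]}

```text
clock: 27.57
tcp_pos: [0.5784, 0.2191, 0.1897]
orientation: [-179.8, -0.1, -5.9]
ft_force: [1.2, 0.3, 3.2]
finger_gap: 0.15
grasp_force: 40.0
```

```bash
python3 -c "
from h import *
p,R,o=cur();print(p,o['orientation'],o['ft_force'],o['moment'],o['finger_gap'],o['joints'])"
```

```text
[0.5784 0.2191 0.1897] [-179.7795   -0.0979   -5.9398] [1.1623 0.2818 3.1609] [ 0.0557 -0.3282  0.0719] 0.1502401728347424 [ -15.5942   25.5071  -14.5106   90.8636    6.738    64.2922 -127.5934]
```

Request:
jog_arm:
  targets:
    - {"gripper":5,"translation":[0,0,0],"twist":[0,0,0.04]}
    - {"gripper":5,"translation":[0,0,0],"twist":[0,0,0.08]}
    - {"gripper":5,"translation":[0,0,0],"twist":[0,0,0.12]}
    - {"gripper":5,"translation":[0,0,0],"twist":[0,0,0.14]}
    - {"gripper":5,"translation":[0,0,0],"twist":[0,0,0.14]}

```text
clock: 27.98
tcp_pos: [0.5783, 0.2192, 0.1897]
orientation: [-179.8, -0.1, -13.9]
ft_force: [0.8, 0.1, 3.8]
finger_gap: 0.149
grasp_force: 40.5
```

```bash
python3 -c "
from h import *
p,R,o=cur();print(p,o['orientation'],o['ft_force'],o['moment'],o['finger_gap'])"
```

```text
[0.5783 0.2192 0.1897] [-179.7691   -0.0578  -13.8807] [0.8133 0.1066 3.8028] [ 0.1175 -0.3125  0.5764] 0.14869043460329723
```

Request:
jog_arm:
  targets:
    - {"gripper":5,"translation":[0,0,0],"twist":[0,0,0.03]}
    - {"gripper":5,"translation":[0,0,0],"twist":[0,0,0.03]}
    - {"gripper":5,"translation":[0,0,0],"twist":[0,0,-0.05]}
    - {"gripper":5,"translation":[0,0,0],"twist":[0,0,-0.12]}
    - {"gripper":5,"translation":[0,0,0],"twist":[0,0,-0.19]}
    - {"gripper":5,"translation":[0,0,0],"twist":[0,0,-0.19]}
    - {"gripper":5,"translation":[0,0,-5],"twist":[0,0,-0.19]}
    - {"gripper":5,"translation":[0,0,-10],"twist":[0,0,-0.19]}
    - {"gripper":5,"translation":[0,0,-15],"twist":[0,0,-0.19]}
  grip_force: 45

```text
clock: 28.73
tcp_pos: [0.5777, 0.2184, 0.2041]
orientation: [-179.8, 0.0, -3.2]
ft_force: [0.8, 0.9, -3.7]
finger_gap: 0.147
grasp_force: 45.0
```

```bash
python3 -c "
from h import *
p,R,o=cur();print(p,o['orientation'],o['ft_force'],o['moment'],o['finger_gap'])"
```

```text
[0.5777 0.2184 0.2041] [-179.8482    0.0146   -3.1781] [ 0.8183  0.9206 -3.6814] [ 0.1173 -0.379   0.0242] 0.14714261408259866
```

Request:
jog_arm:
  targets:
    - {"gripper":5,"translation":[0,0,-10],"twist":[0,0,0]}
    - {"gripper":5,"translation":[0,0,-20],"twist":[0,0,0]}
    - {"gripper":5,"translation":[0,0,-40],"twist":[0,0,0]}
    - {"gripper":5,"translation":[0,0,-65],"twist":[0,0,0]}
    - {"gripper":5,"translation":[0,0,-95],"twist":[0,0,0]}
    - {"gripper":5,"translation":[0,0,-130],"twist":[0,0,0]}
    - {"gripper":5,"translation":[0,0,-160],"twist":[0,0,0]}
    - {"gripper":5,"translation":[0,0,-170],"twist":[0,0,0]}
    - {"gripper":5,"translation":[0,0,-170],"twist":[0,0,0]}

```text
clock: 29.48
tcp_pos: [0.5788, 0.2189, 0.3781]
orientation: [-179.6, -0.4, -3.1]
ft_force: [0.8, -0.0, -4.2]
finger_gap: 0.151
grasp_force: 45.0
```

```bash
python3 -c "
from h import *
p,R,o=cur();print(p,o['orientation'],o['ft_force'],o['finger_gap'])
# stem check + crock by code
from workcell import get_image
for n in('scene','side'):
    im=get_image(n)['img'].astype(int);b,g,r=im[...,0],im[...,1],im[...,2]
    m=((b>1.4*r)&(b>25)).astype('uint8');k,l,st,ce=cv2.connectedComponentsWithStats(m)
    print(n,[(st[i].tolist(),ce[i].round(1)) for i in range(1,k) if st[i,4]>200])
for c in([.522,.036],[.525,.030],[.520,.036]):
    a=np.linspace(0,2*np.pi,60);cyl=np.array([[c[0]+.05*np.cos(t),c[1]+.05*np.sin(t),z] for t in a for z in(.004,.06,.12)])
    for n in('scene','side'):
        q=proj(n,cyl);print(c,n,q.min(0),q.max(0))
rel([.522,.034,.375],down(0));redbar()
"
```

```text
[0.5788 0.2189 0.3781] [-179.6405   -0.3638   -3.1019] [ 0.7624 -0.0111 -4.1536] 0.1507618614276414
scene [([204, 0, 30, 8, 203], array([218.7,   3.1])), ([514, 14, 126, 128, 8597], array([572.7,  79.8]))]
side [([306, 213, 33, 51, 1418], array([322.7, 237. ]))]
[0.522, 0.036] scene [329.7838 172.0876] [359.8701 216.3912]
[0.522, 0.036] side [304.2582 211.7935] [340.0876 265.531 ]
[0.525, 0.03] scene [328.1043 172.7527] [358.1382 217.1018]
[0.525, 0.03] side [304.8502 210.4894] [340.5323 263.9916]
[0.52, 0.036] scene [329.7651 171.6698] [359.8264 215.944 ]
[0.52, 0.036] side [304.8015 212.0396] [340.6592 265.8235]
mm [-45.5 186.8  -2.1] tw [-0.0029 -0.0003 -0.0541]
scene [([38, 198, 18, 19, 158], [46.92, 204.03]), ([0, 224, 57, 27, 727], [28.54, 239.42]), ([344, 231, 40, 29, 720], [363.12, 244.18]), ([421, 231, 20, 17, 259], [430.49, 239.28])]
side [([255, 148, 12, 6, 39], [260.41, 150.23]), ([234, 197, 21, 23, 264], [244.98, 209.33]), ([261, 200, 9, 11, 70], [264.94, 204.01]), ([188, 231, 22, 18, 288], [198.12, 238.91])]
```

Request:
jog_arm:
  targets:
    - {"gripper":5,"translation":[-5,20,0],"twist":[0,0,0]}
    - {"gripper":5,"translation":[-12,48,0],"twist":[0,0,0]}
    - {"gripper":5,"translation":[-19,78,0],"twist":[0,0,0]}
    - {"gripper":5,"translation":[-27,110,0],"twist":[0,0,0]}
    - {"gripper":5,"translation":[-34,140,0],"twist":[0,0,0]}
    - {"gripper":5,"translation":[-40,165,0],"twist":[0,0,-0.03]}
    - {"gripper":5,"translation":[-44,180,0],"twist":[0,0,-0.05]}
    - {"gripper":5,"translation":[-45,187,0],"twist":[0,0,-0.05]}
    - {"gripper":5,"translation":[-45,187,0],"twist":[0,0,-0.05]}
    - {"gripper":5,"translation":[-45,187,0],"twist":[0,0,-0.05]}

```text
clock: 30.52
tcp_pos: [0.5228, 0.0347, 0.373]
orientation: [-179.8, -0.0, -0.3]
ft_force: [-0.0, 0.5, -3.5]
finger_gap: 0.147
grasp_force: 45.0
```

```bash
python3 -c "
from h import *
p,R,o=cur();print(p,o['orientation'],o['ft_force'],o['finger_gap']);rel([.523,.034,.188],down(0))
from workcell import get_image
A=[]
for n,(x0,y0,w,h) in(('side',(275,110,100,150)),('scene',(300,90,100,150))):
    A.append(cv2.resize(cv2.convertScaleAbs(get_image(n)['img'][y0:y0+h,x0:x0+w],alpha=1.7),None,fx=3.9,fy=3.9,interpolation=cv2.INTER_CUBIC))
cv2.imwrite('pics/e.png',np.hstack(A))"
```

```text
[0.5228 0.0347 0.373 ] [-179.7682   -0.0171   -0.2591] [-0.0402  0.4574 -3.524 ] 0.1468235268555117
mm [  0.2   1.5 184.9] tw [-0.004  -0.0003 -0.0045]
```

View pics/e.png

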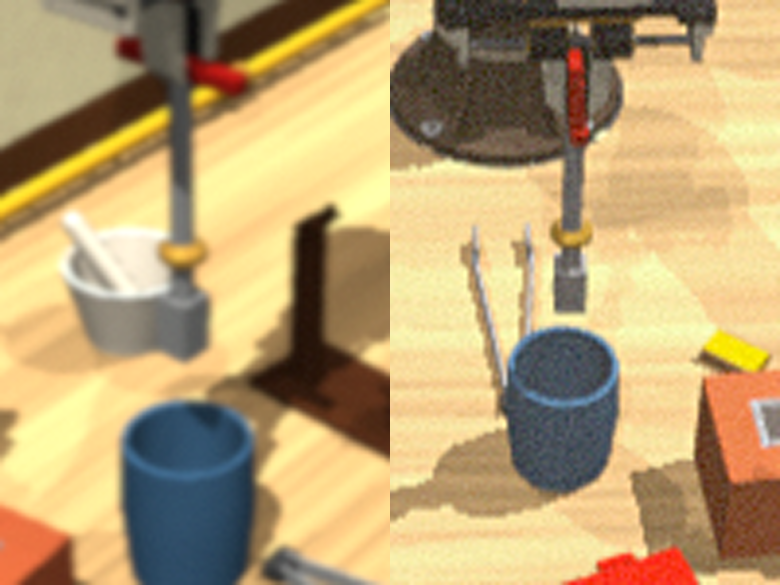

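Request:
jog_arm:
  targets:
    - {"gripper":5,"translation":[0,1,20],"twist":[0,0,0]}
    - {"gripper":5,"translation":[0,1,45],"twist":[0,0,0]}
    - {"gripper":5,"translation":[0,1,70],"twist":[0,0,0]}
    - {"gripper":5,"translation":[0,1,95],"twist":[0,0,0]}
    - {"gripper":5,"translation":[0,1,120],"twist":[0,0,0]}
    - {"gripper":5,"translation":[0,1,145],"twist":[0,0,0]}
    - {"gripper":5,"translation":[0,1,165],"twist":[0,0,0]}
    - {"gripper":5,"translation":[0,1,176],"twist":[0,0,0]}
    - {"gripper":5,"translation":[0,1,178],"twist":[0,0,0]}
    - {"gripper":5,"translation":[0,1,178],"twist":[0,0,0]}

```text
clock: 31.45
tcp_pos: [0.523, 0.0347, 0.1951]
orientation: [-179.8, 0.0, -0.1]
ft_force: [-0.2, -0.6, -2.8]
finger_gap: 0.147
grasp_force: 45.0
```

Request:
jog_arm:
  targets:
    - {"gripper":5,"translation":[0,0,1.5],"twist":[0,0,0]}
    - {"gripper":5,"translation":[0,0,3],"twist":[0,0,0]}
    - {"gripper":5,"translation":[0,0,5],"twist":[0,0,0]}
    - {"gripper":5,"translation":[0,0,5],"twist":[0,0,0]}

```text
clock: 31.78
tcp_pos: [0.5234, 0.0336, 0.191]
orientation: [-179.8, -0.1, -0.2]
ft_force: [-1.0, 0.1, -4.2]
finger_gap: 0.151
grasp_force: 45.0
```

Request:
jog_arm:
  targets:
    - {"gripper":5,"translation":[0,0,1],"twist":[0,0,0]}
    - {"gripper":5,"translation":[0,0,2],"twist":[0,0,0]}
    - {"gripper":5,"translation":[0,0,2],"twist":[0,0,0]}

```text
clock: 32.03
tcp_pos: [0.5232, 0.0335, 0.1887]
orientation: [-179.8, -0.1, -0.2]
ft_force: [0.2, 0.6, -3.8]
finger_gap: 0.15
grasp_force: 45.0
```

Request:
jog_arm:
  targets:
    - {"gripper":5,"translation":[0,0,0.7],"twist":[0,0,0]}
    - {"gripper":5,"translation":[0,0,1.5],"twist":[0,0,0]}
    - {"gripper":5,"translation":[0,0,1.5],"twist":[0,0,0]}

```text
clock: 32.28
tcp_pos: [0.5237, 0.0337, 0.1877]
orientation: [-179.8, -0.2, -0.2]
ft_force: [-0.4, 0.3, 0.6]
finger_gap: 0.148
grasp_force: 45.0
```

Request:
jog_arm:
  targets:
    - {"gripper":25,"translation":[0,0,0],"twist":[0,0,0]}
    - {"gripper":30,"translation":[0,0,0],"twist":[0,0,0]}
    - {"gripper":40,"translation":[0,0,0],"twist":[0,0,0]}
    - {"gripper":50,"translation":[0,0,0],"twist":[0,0,0]}
    - {"gripper":60,"translation":[0,0,0],"twist":[0,0,0]}
    - {"gripper":70,"translation":[0,0,0],"twist":[0,0,0]}
    - {"gripper":80,"translation":[0,0,0],"twist":[0,0,0]}
    - {"gripper":90,"translation":[0,0,0],"twist":[0,0,0]}
    - {"gripper":100,"translation":[0,0,0],"twist":[0,0,0]}
    - {"gripper":100,"translation":[0,0,0],"twist":[0,0,0]}

```text
clock: 33.12
tcp_pos: [0.5232, 0.0335, 0.1873]
orientation: [-179.8, -0.1, -0.2]
ft_force: [-0.4, -0.3, -0.7]
finger_gap: 0.825
grasp_force: 0.0
```

Request:
jog_arm:
  targets:
    - {"gripper":100,"translation":[0,0,-5],"twist":[0,0,0]}
    - {"gripper":100,"translation":[0,0,-15],"twist":[0,0,0]}
    - {"gripper":100,"translation":[0,0,-35],"twist":[0,0,0]}
    - {"gripper":100,"translation":[0,0,-65],"twist":[0,0,0]}
    - {"gripper":100,"translation":[0,0,-100],"twist":[0,0,0]}
    - {"gripper":100,"translation":[0,0,-140],"twist":[0,0,0]}
    - {"gripper":100,"translation":[0,0,-170],"twist":[0,0,0]}
    - {"gripper":100,"translation":[0,0,-170],"twist":[0,0,0]}
    - {"gripper":100,"translation":[0,0,-170],"twist":[0,0,0]}

```text
clock: 33.87
tcp_pos: [0.5239, 0.0332, 0.3602]
orientation: [-179.8, -0.4, -0.2]
ft_force: [-0.4, -0.1, -0.5]
finger_gap: 1.002
grasp_force: 0.0
```

```bash
python3 -c "
from h import *
redbar();p,R,o=cur();print(p,o['ft_force'])
b=[.523,.034,.225];print(proj('scene',b),proj('side',b))
from workcell import get_image
im=get_image('side')['img'].astype(int);b,g,r=im[...,0],im[...,1],im[...,2]
k,l,st,ce=cv2.connectedComponentsWithStats(((b>1.4*r)&(b>25)).astype('uint8'));print([(st[i].tolist(),ce[i].round(1)) for i in range(1,k) if st[i,4]>200])"
```

```text
scene [([343, 150, 5, 21, 71], [345.01, 160.23]), ([38, 198, 18, 19, 158], [46.92, 204.03]), ([0, 224, 57, 27, 717], [28.62, 239.46]), ([344, 230, 40, 29, 711], [363.25, 244.11]), ([421, 231, 20, 17, 253], [430.58, 239.25])]
side [([308, 183, 29, 13, 99], [322.02, 188.92]), ([234, 197, 36, 24, 552], [252.12, 208.24]), ([188, 231, 22, 17, 258], [198.06, 238.42])]
[0.5226 0.0329 0.3572] [ 0.3366 -0.0457 -1.0521]
[[345.159  160.3441]] [[321.8834 189.8281]]
[([307, 214, 32, 50, 1238], array([323.1, 239. ]))]
```

```bash
python3 -c "
from workcell import hand_in
print(hand_in())"
```

```text
the job is handed in; nothing more can be done
None
```

The job is handed in: the key went home on the stem and stood by itself, the valve was turned to its open stop and back to shut (felt by torque, not checked by camera), and the key now stands foot-down in the upright crock, finished at about 34 s.

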